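# Invert-mix the bottles from the carousel

## Robot

A 6-joint arm with a two-finger parallel gripper is mounted at the origin on a cart in front of the work surface, level with it; the furniture and walls round the work are solid. World frame = base frame: x ahead of the robot, y to its left, z up, the work surface at z = 0. Lengths are in m, angles in rad, forces in N, time in s.
With the tool pointing down it reaches from about 0.275 to 0.825 m from the base axis. Payload 5.2 kg.
Tool frame: the origin (TCP) lies at the very end of the fingers, on their centre line; the grasp point (between the pads) lies 19 mm behind it (arm.grasp_offset is the distance from the TCP to the grasp point, in m); z points along the fingers, y is the direction in which the jaws open and shut (so a half turn about z gives the same grasp; the last joint's range is limited). The gripper opens to 93 mm and grips with 3 to 60 N. Pads are 15 mm wide; open, the fingers measure 128 mm over their backs; the gripper's body (75 mm by 188 mm) begins 65 mm behind the grasp point.
Start: joints at [1.111, 0.259, 1.535, -0, 1.348, -0.203], TCP at [0.14, 0.532, 0.219] pointing down, gripper open.
Joint ranges: [-3.14, 3.14], [-0.91, 2.08], [0.19, 2.58], [-1.22, 4.36], [0.22, 2.71], [-3.12, 3.12]. Speed limits (rad/s): [2.57, 2.57, 3.14, 3.14, 3.14, 3.14].

## Interface

Orientations are given as a 3x3 rotation matrix whose columns are the frame's x, y, z axes.
In Python, from station import sensors, viewer, arm gives the robot as it stands. The module is installed in compiled form; this text tells all that it offers.
- The arm moves only by the tool send_rows, never from a script. Its argument "series" is text: rows parted by semicolons, each of 6 numbers parted by spaces: the shift along the world's x, y, z in cm, then the turn, a rotation vector about the world's x, y, z in rad. In form: dx dy dz wx wy wz; .... A call has 1 to 8 rows; each row is the pose to reach, as a shift and turn from the pose measured when the call began; what a row does not reach only later rows make up. A row lasts 1/8 s, in which the tool goes at most 62.5 mm and 10.7 degrees, less where a joint would pass 70% of its speed; a pose out of reach is approached as far as the arm can. A call with a gripper value outside its range is refused whole. "jaw" is the closure, from -1 (fully open) to 1 (shut), so that 0 is half open, set as the call begins (left out, the last holds). The fingers move at their own pace and stop on an object; "force" is the grip in N (left out, the last holds). Time passes only in rows, so rows that repeat a pose let the fingers close. It gives the time, the measured TCP pose, the force and the opening at its end, in the units of the state.
- sensors.get_obs(): the state, without advancing time (a new reading comes with each control period).
- viewer.capture(name): name is "side" or "top" or "wrist"; returns the picture (420x560x3 uint8, blue, green, red); there is no depth.
- viewer.camera_model(name): a dict with "fov_y" (degrees; the focal length in pixels is half the picture's height over the tangent of half this angle, whatever the lens; pixels are square), "cx", "cy" (the principal point, pixels), "R" (3x3) and "t" (3): a world point X has camera coordinates R X + t; the wrist camera has in their place "mount" (4x4, takes a point from camera to tool coordinates, whose origin is the TCP and whose axes are the flange's). Camera axes: x right, y down, z forward; pixel columns grow to the right and rows downward; lengths in m; the calibration is good to about 2 mm. A picture is of the moment at which its call begins: read the wrist's pose just before it. camera_model takes no time and is no camera call.
- arm.finish_job(): hands the job in, once; it reports no verdict.
The state is a dict: "clock": time; "qpos": joint angles; "joint_velocities": joint speeds; "tau": joint torques, N m; "tcp_pos": TCP position; "eef_rot": TCP orientation; "force": force on the tool from outside, world axes, zero at the start; "wrist_torque": the same for the moment, N m; "grip_width": opening from 0.0 (shut) to 1.0 (fully open).
Only numpy, scipy, OpenCV 4.12 (cv2) and the standard library are available. Lean on these libraries where they do the work, as an engineer would, in place of code of your own. Each camera call takes 0.05 s, during which the arm holds its last target. There are 200 camera calls.

## Task

Mix the closed bottles that stand on the carousel, one at a time, in order of size: small amber bottle first, then the larger amber one, then the clear one (whichever of them are there). For each, turn the carousel by its knob until the bottle stands at the gap in the wire guard, take it out, hold it upside down in the air for about two seconds, then stand it upright in a free cup of the blue rack before fetching the next. Do not drop or throw a bottle, and leave the flask, the petri dish and the red pen where they are.

Things in the scene. Friction and masses are not known exactly. Their poses are not given: they have to be found in the camera images.
- small_amber: small amber bottle with a black cap, 42 mm in diameter (straight body from 5 to about 55 mm up), 85 mm tall with its cap (cap 26 mm across), closed, about 0.25 kg. Origin: centre of its underside; z up through the cap. May be absent.
- large_amber: larger amber bottle with a pale cap, 48 mm in diameter (straight body from 5 to about 70 mm up), 105 mm tall with its cap (cap 26 mm across), closed, about 0.32 kg. Origin: centre of its underside; z up through the cap. May be absent.
- clear_bottle: clear bottle with a yellow cap, 45 mm in diameter (straight body from 5 to about 85 mm up), 129 mm tall with its cap (cap 28 mm across), closed, about 0.32 kg. Origin: centre of its underside; z up through the cap. May be absent.
- carousel: round grey carousel, 276 mm across, turning without end about its upright spindle (friction 0.06 N m, stays where left). Origin: on the spindle at worktop height. Four pockets: low white cups centred 100 mm from the spindle in its own +x, +y, -x, -y directions, 58 mm wide inside, walls 4 mm thick and 26 mm high. The -x pocket starts empty and roughly at the gap.
- carousel_disc (a point): middle of the carousel's flat disc, on the spindle 22 mm above the worktop: the height at which the bottles stand loose in the cups, whose rims are 48 mm above the worktop.
- carousel_knob (a point): centre of the blue bar knob on top of the spindle, 206 mm above the worktop, above the guard: a bar 70 mm long (along the carousel's own x), 16 mm wide (along its y) and 32 mm high. Grip it across the 16 mm from above and turn it about the upright axis; its underside is 190 mm up (with a 44 mm round collar down to 182 mm).
- guard: fixed steel wire guard round and over the carousel. Origin: on the spindle at worktop height. Spokes and rings 168 mm above the worktop reach out to 150 mm from the spindle; outside are a hoop 75 mm up and posts. All is open within 56 degrees either side of its own -x direction (the gap, towards the robot). Only a bottle standing in the gap can be taken out.
- rack: blue rack, loose on the worktop (0.7 kg): a plate 96 mm (its x) by 266 mm (its y), 10 mm thick, with three round cups in a row along y, 86 mm apart, the middle one at the plate's middle. Each cup is 66 mm wide inside, walls 4 mm thick, its floor 10 mm and its rim 36 mm above the worktop. Origin: centre of its underside, z up.
- cup1 (a point): middle of the floor of the rack's first (-y) cup, 10 mm above the worktop; the cup's rim is 26 mm higher.
- cup2 (a point): middle of the floor of the rack's middle cup, 10 mm above the worktop; the cup's rim is 26 mm higher.
- cup3 (a point): middle of the floor of the rack's third (+y) cup, 10 mm above the worktop; the cup's rim is 26 mm higher.
- flask: conical glass flask with yellow liquid, 65 mm wide, 104 mm tall, a bystander. Origin: centre of its underside.
- petri_dish: round petri dish, 60 mm wide, 15 mm high, a bystander. Origin: centre of its underside.
- red_pen: red marker pen, 112 mm long (along its y), 16 mm thick, lying on the worktop, a bystander. Origin: at its underside, mid length.
Not all that is in view belongs to the job. What is shaped like the clear_bottle but pink is not meant.

How it is judged:
By the outcome, as a careful person would: the job done as asked, in the order asked, and still so for the second after the job is handed in, with the robot touching nothing.
Of small_amber, large_amber, clear_bottle only 2 to 3 are there at a start; the rules pass over those that are not, and their reading is None.
At some moment in a run one of rack may be knocked a few centimetres aside while the robot is not near it.
It also fails if it takes over 210 s, if anything falls off the work surface, if the arm or the gripper's body presses on something with over 40 N, if the wrist force passes 120 N, or if a joint passes its speed limit or range.

## Working session

There is one attempt and no reset: what is moved stays moved. The work goes in short steps, Python scripts to look and compute and a tool call to move; the robot and the scene stay as the last step left them, time stands still between calls to the robot, and variables do not carry over. Pictures are saved under pics/ and viewed, about 12 in all and at most 16, crops included, and the job is handed in when it is done.

Besides the shell and the picture viewer there is one more tool, called by a JSON object that holds its "fn" and its "kwargs". send_rows: Moves the arm, as the interface text tells. Its arguments: {"type":"object","properties":{"series":{"type":"string"},"jaw":{"type":"number"},"force":{"type":"number"}},"required":["series"]}

```bash
mkdir -p pics; cat > h.py <<'E'
import numpy as np, cv2
from station import sensors, viewer, arm
def cap(n,f):
    o=sensors.get_obs(); im=np.array(viewer.capture(n)); cv2.imwrite('pics/'+f,im); return o,im
def model(n,o=None):
    m=viewer.camera_model(n); f=210/np.tan(np.radians(m['fov_y'])/2)
    if 'mount' in m:
        M=np.array(m['mount']); Rt=np.array(o['eef_rot']); 
        Rc=Rt@M[:3,:3]; c=Rt@M[:3,3]+np.array(o['tcp_pos'])
    else:
        R=np.array(m['R']); Rc=R.T; c=-R.T@np.array(m['t'])
    return f,m['cx'],m['cy'],Rc,c
def ray(n,u,v,z,o=None):
    f,cx,cy,Rc,c=model(n,o); d=Rc@np.array([(u-cx)/f,(v-cy)/f,1]); return c+d*(z-c[2])/d[2]
def proj(n,X,o=None):
    f,cx,cy,Rc,c=model(n,o); p=Rc.T@(np.array(X)-c); return np.array([cx+f*p[0]/p[2],cy+f*p[1]/p[2]])
E
python3 - <<'E'
from h import *
o,_=cap('top','t0.png'); cap('side','s0.png')
print({k:np.round(v,3).tolist() for k,v in o.items()})
for n in('top','side'):
    f,cx,cy,R,c=model(n);print(n,f,cx,cy,c.round(3),R.round(3).tolist())
m=viewer.camera_model('wrist');print(m)
E
```

```text
{'clock': 0.0, 'qpos': [1.111, 0.259, 1.536, -0.0, 1.348, -0.203], 'joint_velocities': [0.0, -0.002, -0.001, -0.0, 0.001, -0.003], 'tau': [-0.002, -43.733, -28.399, 0.072, 0.042, -0.0], 'tcp_pos': [0.139, 0.531, 0.218], 'eef_rot': [[-0.967, 0.254, -0.001], [0.254, 0.967, -0.002], [0.0, -0.002, -1.0]], 'force': [0.03, 0.541, 0.526], 'wrist_torque': [-0.022, 0.032, -0.033], 'grip_width': 0.999}
top 400.32547196981614 285.69161238140384 208.05088321639442 [ 0.4  -0.02  1.48] [[-0.03, -0.993, 0.11], [-1.0, 0.029, -0.007], [0.004, -0.11, -0.994]]
side 382.27068270506226 276.84007778443527 212.13645133674194 [ 0.135 -0.78   0.719] [[0.869, -0.293, 0.399], [-0.495, -0.49, 0.718], [-0.015, -0.821, -0.571]]
{'fov_y': 60.45017463324324, 'cx': 282.17162954596995, 'cy': 209.06977645674672, 'mount': array([[ 1.31692499e-05, -9.65230687e-01, -2.61399542e-01,
         7.28835909e-02],
       [ 9.99999995e-01, -1.22037174e-05,  9.54426018e-05,
         9.34084564e-04],
       [-9.53141742e-05, -2.61399542e-01,  9.65230683e-01,
        -1.66523217e-01],
       [ 0.00000000e+00,  0.00000000e+00,  0.00000000e+00,
         1.00000000e+00]])}
```

View pics/t0.png

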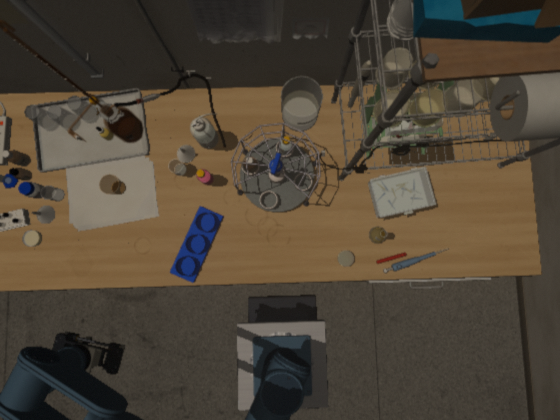

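View pics/s0.png

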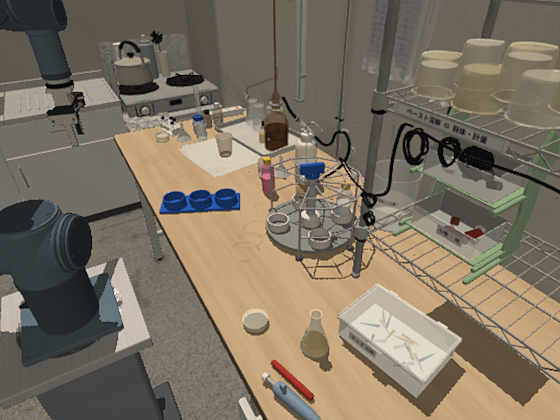

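The top view shows the carousel at about (280,170), the rack at (197,244), the petri dish at (346,258), the flask at (378,235) and the pen at (392,258). I'll enlarge the carousel.

```bash
python3 - <<'E'
from h import *
t=cv2.imread('pics/t0.png')[120:220,220:335]; s=cv2.imread('pics/s0.png')[150:275,250:385]
a=cv2.resize(t,(460,400),interpolation=3); b=cv2.resize(s,(432,400),interpolation=3)
im=np.hstack([a,b])[:,:]; im=cv2.resize(im,(800,360)); im=np.clip(im.astype(float)*1.5,0,255).astype('uint8')
cv2.imwrite('pics/c0.png',im)
for n,f in(('top','t0.png'),('side','s0.png')):
    im=cv2.imread('pics/'+f); h=cv2.cvtColor(im,cv2.COLOR_BGR2HSV)
    m=cv2.inRange(h,(105,150,40),(125,255,255))
    k,l,st,ce=cv2.connectedComponentsWithStats(m)
    for i in range(1,k):
        if st[i,4]>40: print(n,st[i],ce[i].round(1),cv2.minAreaRect(np.argwhere(l==i)[:,::-1].astype('float32')))
E
```

```text
top [270 154  10  20 104] [274.5 163.3] ((273.7522888183594, 162.82568359375), (7.08791446685791, 19.922786712646484), 16.699243545532227)
top [  4 174  13  13  87] [ 10.9 180.8] ((10.0, 180.0), (12.0, 12.0), 90.0)
top [ 19 182  13  13 120] [ 25.1 187.8] ((25.199993133544922, 187.6000213623047), (11.627553939819336, 11.627553939819336), 26.56505012512207)
top [ 171  207   51   75 1398] [195.7 244.7] ((196.33203125, 244.0714874267578), (25.221921920776367, 72.05561065673828), 24.676864624023438)
side [193 115  10   6  44] [197.2 117.3] ((197.5, 117.5), (9.0, 5.0), 0.0)
side [300 162  25  17 298] [312.  169.6] ((312.6219482421875, 170.59754943847656), (15.23955249786377, 23.853212356567383), 83.6598129272461)
side [ 160  189   80   25 1483] [200.2 201.1] ((199.3035125732422, 200.3560333251953), (20.709592819213867, 80.03134155273438), 86.42366790771484)
```

View pics/c0.png

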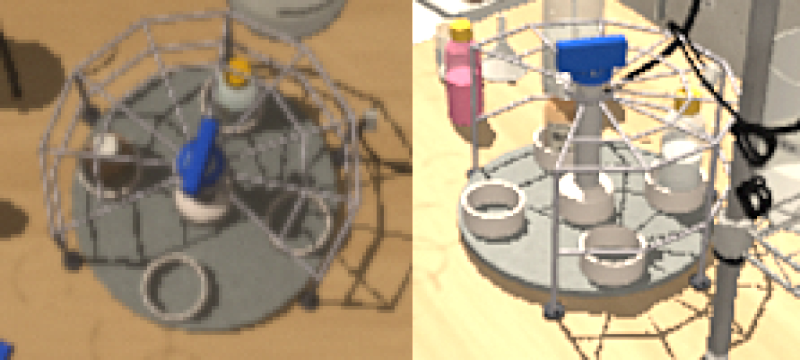

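```bash
python3 - <<'E'
from h import *
P={k:ray('top',*v,.048)[:2] for k,v in dict(mx=(268.8,199.7),py=(249.8,165.8),my=(303.6,182.5),px=(284.7,147.8)).items()}
for k in P: print(k,P[k].round(4))
print('c',((P['mx']+P['px'])/2).round(4),((P['my']+P['py'])/2).round(4))
print('knob top',ray('top',274.2,163,.21).round(4),'side',ray('side',312,169.6,.206).round(4))
for p in((240,192.8),(306.4,203.3)): print('post',ray('top',*p,0).round(4))
# rack: top & side
for nm,uv in(('top',(196.3,244.1)),('side',(199.3,200.4))): print('rack',nm,ray(nm,*uv,.03).round(4))
im=cv2.imread('pics/t0.png');h=cv2.cvtColor(im,cv2.COLOR_BGR2HSV)
m=cv2.inRange(h,(105,150,40),(125,255,255));m[:200]=0;m[:,:165]=0
box=cv2.boxPoints(cv2.minAreaRect(np.argwhere(m)[:,::-1].astype('float32')))
for b in box: print(b,ray('top',*b,.012).round(3))
for k,uv in dict(flask=(378,235),petri=(346,258),pen=(392,258),pink=(204,177)).items(): print(k,ray('top',*uv,.02).round(3))
E
```

```text
mx [0.5905 0.0298]
py [0.7169 0.0958]
my [ 0.6497 -0.0979]
px [ 0.7803 -0.0332]
c [ 0.6854 -0.0017] [ 0.6833 -0.0011]
knob top [0.688  0.0037 0.21  ] side [ 0.6798 -0.0044  0.206 ]
post [0.626  0.1382 0.    ]
post [ 0.5793 -0.1082  0.    ]
rack top [0.4392 0.2956 0.03  ]
rack side [0.4284 0.2787 0.03  ]
[169.83113 271.54404] [0.343 0.396 0.012]
[199.91435 206.06879] [0.579 0.286 0.012]
[222.83293 216.59894] [0.538 0.202 0.012]
[192.74971 282.0742 ] [0.303 0.313 0.012]
flask [ 0.453 -0.364  0.02 ]
petri [ 0.373 -0.243  0.02 ]
pen [ 0.368 -0.41   0.02 ]
pink [0.686 0.268 0.02 ]
```

{"fn": "send_rows", "kwargs": {"series": "5 -5 8 0 0 -0.18;10 -10 13 0 0 -0.36;14 -14 13 0 0 -0.54;18 -18 13 0 0 -0.72;22 -22 13 0 0 -0.9;26 -26 13 0 0 -1.08;30 -30 13 0 0 -1.26;34 -34 13 0 0 -1.44", "jaw": -1, "force": 30}}

```text
clock: 1.1
tcp_pos: [0.465, 0.2053, 0.3477]
eef_rot: [[0.132, 0.991, -0.002], [0.991, -0.132, 0.001], [0.001, -0.002, -1.0]]
force: [0.8, 0.6, 1.2]
grip_width: 1.002
```

```bash
cat > st.py <<'E'
from h import *
import json
o=sensors.get_obs()
open('log.txt','a').write(json.dumps([np.array(o[k]).tolist() for k in('qpos','tcp_pos','eef_rot')])+'\n')
R=np.array(o['eef_rot'])
print(round(o['clock'],2),'q',np.round(o['qpos'],3),'p',np.round(o['tcp_pos'],4),'\nz',R[:,2].round(3),'x',R[:,0].round(3),'yyaw',np.degrees(np.arctan2(R[1,1],R[0,1])).round(1),'F',np.round(o['force'],1),'g',round(o['grip_width'],3))
E
python3 st.py
```

```text
1.1 q [1.950e-01 1.280e-01 1.389e+00 1.000e-03 1.626e+00 3.270e-01] p [0.465  0.2053 0.3477] 
z [-0.002  0.001 -1.   ] x [0.132 0.991 0.001] yyaw -7.6 F [0.8 0.6 1.2] g 1.002
```

{"fn": "send_rows", "kwargs": {"series": "3 -3 0 0 0 -0.18;6 -6 0 0 0 -0.36;9 -9 0 0 0 -0.54;12 -12 0 0 0 -0.72;15 -15 0 0 0 -0.9;18 -17 0 0 0 -1.08;20 -19 0 0 0 -1.26;21.9 -20.6 0 0 0 -1.44"}}

```text
clock: 2.1
tcp_pos: [0.6846, -0.0017, 0.3467]
eef_rot: [[1.0, -0.008, -0.001], [-0.008, -1.0, 0.002], [-0.001, -0.002, -1.0]]
force: [-0.5, -0.5, 0.1]
grip_width: 0.997
```

{"fn": "send_rows", "kwargs": {"series": "0 0 0 0 0 -0.16;0 0 0 0 0 -0.32;0 0 0 0 0 -0.32;0 0 0 0 0 -0.32"}}

```text
clock: 2.6
tcp_pos: [0.6845, -0.0016, 0.3463]
eef_rot: [[0.948, -0.319, -0.001], [-0.319, -0.948, 0.002], [-0.002, -0.002, -1.0]]
force: [-1.4, 0.5, 1.0]
grip_width: 1.0
```

```bash
python3 st.py; python3 - <<'E'
from h import *
o,im=cap('wrist','w1.png')
h=cv2.cvtColor(im,cv2.COLOR_BGR2HSV); m=cv2.inRange(h,(105,150,40),(125,255,255))
k,l,st,ce=cv2.connectedComponentsWithStats(m)
i=1+np.argmax(st[1:,4]); r=cv2.minAreaRect(np.argwhere(l==i)[:,::-1].astype('float32')); print(st[i],r)
b=cv2.boxPoints(r); W=[ray('wrist',*p,.222,o)[:2] for p in b]
print(np.round(W,4).tolist(), np.mean(W,0), ray('wrist',*r[0],.222,o))
e=W[1]-W[0] if np.linalg.norm(W[1]-W[0])>np.linalg.norm(W[2]-W[1]) else W[2]-W[1]
print(np.degrees(np.arctan2(e[1],e[0])))
E
```

```text
2.6 q [-0.166  0.478  0.912  0.002  1.752  1.73 ] p [ 0.6845 -0.0016  0.3463] 
z [-0.001  0.002 -1.   ] x [ 0.948 -0.319 -0.002] yyaw -108.6 F [-1.4  0.5  1. ] g 1.0
[ 127  350   59   69 3495] ((156.0, 383.9999694824219), (57.99999237060547, 67.99998474121094), -0.0)
[[0.5229, 0.2169], [0.5945, 0.1834], [0.5772, 0.1318], [0.5045, 0.1622]] [0.54977546 0.17356804] [0.55084945 0.17308647 0.222     ]
-25.092975530749474
```

View pics/w1.png

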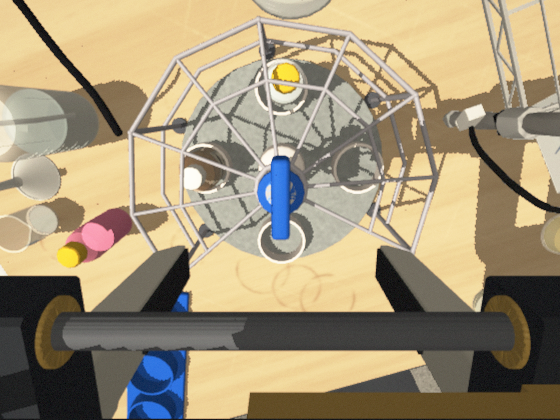

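The wrist view shows the knob bar at (280,156)–(280,238), pointing straight along the image, with the clear bottle at the top (285,78), the amber bottle on the left (205,170), and the other two cups empty. So small_amber is absent.

```bash
python3 - <<'E'
from h import *
o=sensors.get_obs()
a,b=ray('wrist',280.5,157,.222,o),ray('wrist',280.5,238,.222,o)
print(a,b,(a+b)/2,np.degrees(np.arctan2(*(a-b)[1::-1])),np.linalg.norm(a-b))
for p in((193,265),(413,250)): 
    w=ray('wrist',*p,.168,o); c=(a+b)/2; print(w.round(3),np.linalg.norm((w-c)[:2]),np.degrees(np.arctan2(*(w-c)[1::-1])))
for p in((282,243),(205,169),(358,168)):
    w=ray('wrist',*p,.048,o);print(w.round(4))
E
```

```text
[ 0.71961671 -0.01079168  0.222     ] [0.65415867 0.01136609 0.222     ] [6.86887692e-01 2.87206845e-04 2.22000000e-01] -18.701131971453258 0.06910659532304642
[0.637 0.113 0.168] 0.12383310018065374 113.9713943262807
[ 0.58  -0.106  0.168] 0.15081395683703813 -135.00849624372438
[0.5873 0.033  0.048 ]
[0.7161 0.0951 0.048 ]
[ 0.654  -0.0934  0.048 ]
```

{"fn": "send_rows", "kwargs": {"series": "0.2 0.2 -5 0 0 0;0.2 0.2 -10 0 0 0;0.2 0.2 -14 0 0 0;0.2 0.2 -15 0 0 0;0.2 0.2 -15 0 0 0"}}

```text
clock: 3.28
tcp_pos: [0.6867, 0.0004, 0.197]
eef_rot: [[0.948, -0.319, -0.001], [-0.319, -0.948, 0.002], [-0.001, -0.002, -1.0]]
force: [0.5, 0.3, 0.8]
grip_width: 1.002
```

{"fn": "send_rows", "kwargs": {"series": "0 0 0 0 0 0;0 0 0 0 0 0;0 0 0 0 0 0;0 0 0 0 0 0;0 0 0 0 0 0;0 0 0 0 0 0;0 0 0 0 0 0;0 0 0 0 0 0", "jaw": 1, "force": 25}}

```text
clock: 4.28
tcp_pos: [0.6867, 0.0004, 0.1969]
eef_rot: [[0.948, -0.319, -0.001], [-0.319, -0.948, 0.002], [-0.001, -0.002, -1.0]]
force: [0.4, -0.5, 0.1]
grip_width: 0.192
```

```bash
python3 st.py
```

```text
4.28 q [-0.163  0.52   1.198  0.002  1.425  1.732] p [6.867e-01 4.000e-04 1.969e-01] 
z [-0.001  0.002 -1.   ] x [ 0.948 -0.319 -0.001] yyaw -108.6 F [ 0.4 -0.5  0.1] g 0.192
```

{"fn": "send_rows", "kwargs": {"series": "0 0 0 0 0 0.06;0 0 0 0 0 0.16;0 0 0 0 0 0.26;0 0 0 0 0 0.37;0 0 0 0 0 0.48;0 0 0 0 0 0.59;0 0 0 0 0 0.70;0 0 0 0 0 0.80"}}

```text
clock: 5.28
tcp_pos: [0.6864, 0.0008, 0.1969]
eef_rot: [[0.887, 0.461, -0.003], [0.461, -0.887, 0.002], [-0.002, -0.003, -1.0]]
force: [-0.2, 0.8, 0.5]
grip_width: 0.171
```

{"fn": "send_rows", "kwargs": {"series": "0 0 0 0 0 0.1;0 0 0 0 0 0.21;0 0 0 0 0 0.32;0 0 0 0 0 0.43;0 0 0 0 0 0.54;0 0 0 0 0 0.65;0 0 0 0 0 0.75;0 0 0 0 0 0.83"}}

```text
clock: 6.28
tcp_pos: [0.6856, 0.0014, 0.1969]
eef_rot: [[0.256, 0.967, -0.005], [0.967, -0.256, -0.0], [-0.001, -0.004, -1.0]]
force: [-3.3, 0.8, 1.4]
grip_width: 0.169
```

```bash
python3 st.py
```

```text
6.28 q [-1.600e-01  5.200e-01  1.197e+00 -1.000e-03  1.429e+00  9.900e-02] p [0.6856 0.0014 0.1969] 
z [-0.005 -0.    -1.   ] x [ 0.256  0.967 -0.001] yyaw -14.8 F [-3.3  0.8  1.4] g 0.169
```

{"fn": "send_rows", "kwargs": {"series": "0 0 0 0 0 0;0 0 0 0 0 0;0 0 0 0 0 0;0 0 0 0 0 0;0 0 5 0 0 0;0 0 10 0 0 0;-3 0 15 0 0 0;-6 0 18 0 0 0", "jaw": -1}}

```text
clock: 7.28
tcp_pos: [0.6256, 0.0012, 0.3798]
eef_rot: [[0.256, 0.967, -0.001], [0.967, -0.256, -0.001], [-0.001, -0.001, -1.0]]
force: [-0.2, 0.1, -0.2]
grip_width: 0.97
```

{"fn": "send_rows", "kwargs": {"series": "-5 0 3 0.15 0 0;-10 0 5 0.3 0 0;-15 0 5 0.45 0 0;-18 0 5 0.6 0 0;-18 0 5 0.6 0 0"}}

```text
clock: 7.9
tcp_pos: [0.4444, -0.0006, 0.4289]
eef_rot: [[0.262, 0.965, 0.0], [0.796, -0.216, 0.565], [0.546, -0.148, -0.825]]
force: [0.3, -1.2, -0.4]
grip_width: 1.001
```

```bash
python3 st.py; cat log.txt|tail -1
python3 - <<'E'
from h import *
cap('top','t2.png')
E
```

```text
7.9 q [-0.666  0.091  1.392  0.512  2.005 -0.263] p [ 0.4444 -0.0006  0.4289] 
z [ 0.     0.565 -0.825] x [0.262 0.796 0.546] yyaw -12.6 F [ 0.3 -1.2 -0.4] g 1.001
[[-0.665595499625794, 0.09058846725644944, 1.391818006226862, 0.5123091338354239, 2.004544168381039, -0.26313279547604795], [0.4444254978232509, -0.0005946819666462124, 0.42891497527561], [[0.26223296877704694, 0.9650045450705285, 0.0003131766251843704], [0.7959983184265446, -0.21649020143382142, 0.5652598249878164], [0.5455460999296848, -0.1479804739699318, -0.8249128633832454]]]
```

```bash
cat > kin.py <<'E'
import numpy as np, json
from scipy.spatial.transform import Rotation as Ro
from scipy.optimize import least_squares
L=[json.loads(l) for l in open('log.txt')]
L.append([[1.111,.259,1.536,0,1.348,-.203],[.139,.531,.218],[[-.967,.254,-.001],[.254,.967,-.002],[0,-.002,-1]]])
E_=lambda s,a:Ro.from_euler(s,a).as_matrix()
def rot(q,al,s4,s6):
    A=E_('z',q[0]); B=A@E_('y',q[1]); C=B@E_('y',q[2]+al); D=C@E_('z',s4*q[3]); E=D@E_('y',q[4]-al); F=E@E_('z',s6*q[5])
    return A,B,C,D,E,F
if __name__=='__main__':
  for s4 in(1,-1):
    for s6 in (1,-1):
      best=None
      for a0 in np.linspace(-3,3,9):
        def f(p):
            return np.concatenate([(rot(q,p[0],s4,s6)[5]@E_('z',p[1])-np.array(R)).ravel() for q,_,R in L])
        for g in(0,1.57,3.1,-1.57):
          r=least_squares(f,[a0,g])
          if best is None or r.cost<best.cost: best=r
      print(s4,s6,best.cost,best.x)
E
python3 kin.py
```

```text
1 1 6.195117059742103e-07 [-2.33204292e-05  1.57080965e+00]
1 -1 8.366800849499276 [-6.55288706  1.22099293]
-1 1 6.195117059737613e-07 [3.14156933 1.57080965]
-1 -1 8.366800849447372 [2.87189077 1.22099302]
```

```bash
python3 - <<'E'
import cv2,numpy as np
a=cv2.imread('pics/t2.png')[100:380,150:450]
cv2.imwrite('pics/t2c.png',np.clip(cv2.resize(a,(640,597)).astype(float)*1.4,0,255).astype('uint8'))
E
```

```text
(no output)
```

View pics/t2c.png

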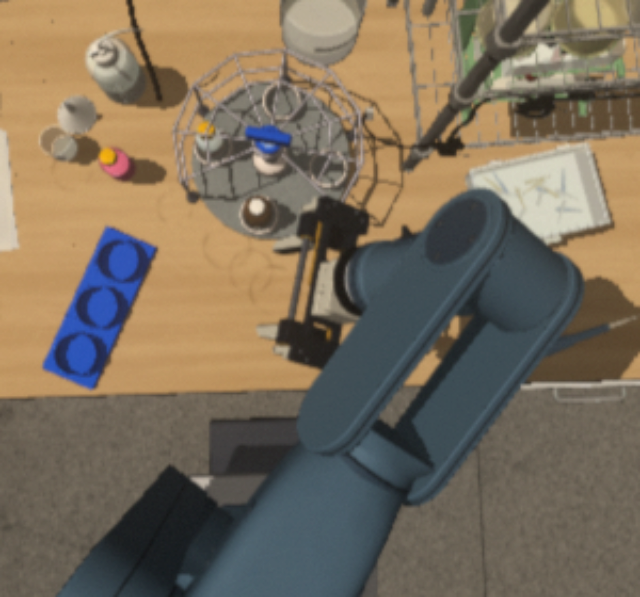

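The crop shows the amber bottle at the gap (258,215), and the rack is unchanged. Next I fit the arm's link lengths so I can plan the wrist configuration.

```bash
cat >> kin.py <<'E'
def row(q):
    A,B,C,D,E,F=rot(q,0,1,1)
    ex,ey,ez=np.eye(3)
    return np.stack([A@ez,B@ez,A@ey,C@ez,C@ex,E@ez,D@ey],1)  # h,L1,d1,L2,e2,L5,d5
def fit():
    M=np.concatenate([row(q) for q,_,_ in L]); y=np.concatenate([p for _,p,_ in L])
    lam=1e-4*np.eye(7); x=np.linalg.lstsq(np.r_[M,lam],np.r_[y,np.zeros(7)],rcond=None)[0]
    return x,np.abs(M@x-y).max()
X,res=fit()
def fk(q): return row(q)@X, rot(q,0,1,1)[5]@E_('z',np.pi/2)
LO=np.array([-3.14,-.91,.19,-1.22,.22,-3.12]);HI=np.array([3.14,2.08,2.58,4.36,2.71,3.12])
def ik(p,R,seeds=None,n=30):
    rng=np.random.default_rng(0);out=[]
    for i in range(n):
        q0=seeds if (seeds is not None and i==0) else rng.uniform(LO,HI)
        q0=np.clip(q0,LO+.01,HI-.01)
        def f(q):
            pp,RR=fk(q); return np.r_[(pp-p)*3,Ro.from_matrix(RR@R.T).as_rotvec()]
        r=least_squares(f,q0,bounds=(LO,HI))
        if r.cost<1e-6 and not any(np.abs(r.x-o).max()<.01 for o in out): out.append(r.x)
    return out
def tool(yaw,el,up=1):
    """tool z at yaw/elevation (deg), jaws horizontal, tool x up (+1) or down"""
    z=Ro.from_euler('zy',[yaw,-el],degrees=True).as_matrix()@np.array([1,0,0.])
    y=np.cross(z,[0,0,1]); y/=np.linalg.norm(y); y*=up*1.0
    x=np.cross(y,z); return np.stack([x,y,z],1)
E
python3 - <<'E'
from kin import *
print('h,L1,d1,L2,e2,L5,d5',X.round(4),res)
np.set_printoptions(precision=2,suppress=True)
c=np.array([.686,.0005])
bp=c+.1*np.array([np.cos(np.radians(165.2)),np.sin(np.radians(165.2))]);print('bottle',bp)
for yaw in(-30,-15,0,20):
  for el in(0,-15):
   for up in(1,-1):
    R=tool(yaw,el,up); p=np.r_[bp,.08]+.019*R[:,2]
    for q in ik(p,R):
        A,B,C,D,E,F=rot(q,0,1,1); w=fk(q)[0]-R[:,2]*X[5]
        print(yaw,el,up,q,'wrist',w,'fore pitch',90-np.degrees(q[1]+q[2]), 'x.z',R[2,0])
E
```

```text
h,L1,d1,L2,e2,L5,d5 [2.222e-01 5.349e-01 1.108e-01 4.257e-01 6.130e-02 3.667e-01 1.000e-04] 0.0003349893090663636
bottle [0.59 0.03]
-30 0 1 [ 0.29  1.05  2.26  3.96  1.68 -1.45] wrist [0.29 0.2  0.08] fore pitch -99.42891161553231 x.z 1.0
-30 0 -1 [0.29 1.05 2.26 3.96 1.68 1.69] wrist [0.29 0.2  0.08] fore pitch -99.42891161553251 x.z -1.0
-30 -15 1 [ 0.28  0.83  2.29  3.96  1.33 -1.59] wrist [0.3  0.2  0.16] fore pitch -88.65348987057226 x.z 0.9745560663292618
-30 -15 -1 [0.28 0.83 2.29 3.96 1.33 1.55] wrist [0.3  0.2  0.16] fore pitch -88.65349021234806 x.z -0.9745560663292618
-15 0 1 [ 0.02  1.15  2.42  3.45  1.98 -1.45] wrist [0.25 0.12 0.08] fore pitch -114.38478331265028 x.z 1.0
-15 0 -1 [0.02 1.15 2.42 3.45 1.98 1.7 ] wrist [0.25 0.12 0.08] fore pitch -114.38478342101845 x.z -1.0
-15 -15 1 [ 0.02  0.85  2.47  3.42  1.49 -1.52] wrist [0.26 0.12 0.17] fore pitch -100.01641561619107 x.z 0.9682458365518541
-15 -15 -1 [0.02 0.85 2.47 3.42 1.49 1.62] wrist [0.26 0.12 0.17] fore pitch -100.01641561619067 x.z -0.9682458365518541
0 0 1 [-0.37  1.23  2.5   2.71  2.12 -1.81] wrist [0.24
[... 212 characters left out ...]
.25 0.03 0.17] fore pitch -107.67760240558275 x.z 0.9659258262890682
0 -15 -1 [-0.35  0.89  2.56  2.81  1.6   1.47] wrist [0.25 0.03 0.17] fore pitch -107.6776024113777 x.z -0.9659258262890682
20 0 1 [-0.75  1.15  2.42  2.01  1.76 -1.96] wrist [ 0.26 -0.09  0.08] fore pitch -114.45833601387054 x.z 0.9999999999999999
20 0 -1 [-0.75  1.15  2.42  2.01  1.76  1.19] wrist [ 0.26 -0.09  0.08] fore pitch -114.45833601176525 x.z -0.9999999999999999
20 -15 1 [-0.72  0.86  2.47  2.09  1.41 -1.73] wrist [ 0.27 -0.09  0.16] fore pitch -100.47355884733818 x.z 0.9699735703660174
20 -15 -1 [-0.72  0.86  2.47  2.09  1.41  1.41] wrist [ 0.27 -0.09  0.16] fore pitch -100.47355884736791 x.z -0.9699735703660174
```

```bash
python3 - <<'E'
from kin import *
np.set_printoptions(precision=2,suppress=True)
def t(name,g,yaw,el,up):
    R=tool(yaw,el,up); g=np.array(g)
    for q in ik(g+.019*R[:,2],R,n=14):
        print(name,yaw,el,up,q,'margin',np.minimum(q-LO,HI-q).min().round(2))
for el in(-15,-25,-35):
  for yaw in(-15,-25): t('car',[.59,.026,.08],yaw,el,1)
for z in(.2,.3): t('above',[.59,.026,z],-15,-20,1)
for yaw in (-15,20):
  for g in([.55,0,.4],[.6,.1,.4]):
    t('inv',g,yaw,20,-1)
for g in([.519,.263,.07],[.441,.299,.07],[.363,.335,.07]):
  for yaw in(30,50,75): t('rack',g,yaw,-20,1)
E
```

```text
car -15 -15 1 [ 0.02  0.85  2.47  3.42  1.48 -1.52] margin 0.11
car -25 -15 1 [ 0.21  0.83  2.36  3.79  1.37 -1.55] margin 0.22
car -15 -25 1 [ 0.02  0.64  2.43  3.46  1.09 -1.59] margin 0.15
car -25 -25 1 [ 0.19  0.66  2.33  3.86  1.06 -1.68] margin 0.25
car -15 -35 1 [ 0.02  0.48  2.36  3.58  0.7  -1.73] margin 0.22
car -25 -35 1 [ 0.18  0.53  2.27  4.03  0.78 -1.88] margin 0.31
above -15 -20 1 [ 0.02  0.32  2.42  3.52  0.85 -1.72] margin 0.16
above -15 -20 1 [ 0.02  0.03  2.32  3.75  0.5  -2.02] margin 0.26
inv -15 20 -1 [-0.09  0.4   2.56  3.32  1.73  1.54] margin 0.02
inv -15 20 -1 [0.26 0.45 2.33 3.65 1.59 1.39] margin 0.25
inv 20 20 -1 [-0.88  0.39  2.51  1.96  1.81  1.81] margin 0.07
inv 20 20 -1 [-0.45  0.4   2.45  2.37  1.7   1.78] margin 0.13
rack 30 -20 1 [-0.09  0.89  2.56  2.53  1.52 -1.76] margin 0.02
rack 50 -20 1 [-0.38  0.9   2.41  1.89  1.4  -1.73] margin 0.17
rack 75 -20 1 [-0.42  0.96  2.07  1.39  1.5  -1.45] margin 0.51
rack 75 -20 1 [-0.42  0.99  2.26  1.41  1.47 -1.67] margin 0.32
rack 75 -20 1 [-0.41  1.09  2.44  1.45  1.43 -1.96] margin 0.14
```

```bash
cat > plan.py <<'E'
from kin import *
from h import sensors
np.set_printoptions(precision=3,suppress=True)
def qnow(): return np.array(sensors.get_obs()['qpos'])
def solve(g,yaw,el,up,seed=None,n=12):
    """g grasp point"""
    R=tool(yaw,el,up); s=ik(np.array(g)+.019*R[:,2],R,seeds=seed,n=n)
    if seed is not None and s: s.sort(key=lambda q:np.abs(q-seed).max())
    return s[0]
def emit(qs,hold=2,deg=9.5,mm=50):
    """joint path through qs (qs[0]=now) -> rows in calls"""
    P=[]
    for a,b in zip(qs[:-1],qs[1:]):
        F=[fk(a+(b-a)*t) for t in np.linspace(0,1,60)]
        c=[0]
        for (p0,R0),(p1,R1) in zip(F[:-1],F[1:]):
            c.append(c[-1]+max(np.linalg.norm(p1-p0)/mm*1e3,np.degrees(Ro.from_matrix(R1@R0.T).magnitude())/deg,.01))
        c=np.array(c)/1; N=int(np.ceil(max(c[-1],np.abs(b-a).max()/.17)))
        T=np.interp(np.arange(1,N+1)/N*c[-1],c,np.linspace(0,1,60))
        P+=[fk(a+(b-a)*t) for t in T]
    P+=[P[-1]]*hold
    p0,R0=fk(qs[0]); zmin=min(p[2] for p,_ in P); print('rows',len(P),'zmin',round(zmin,3))
    for i in range(0,len(P),8):
        ch=P[i:i+8]
        print(';'.join(' '.join('%g'%v for v in np.r_[np.round((p-p0)*100,1),np.round(Ro.from_matrix(R@R0.T).as_rotvec(),2)]) for p,R in ch))
        p0,R0=ch[-1]
E
python3 - <<'E'
from plan import *
q=qnow()
b=solve([.589,.027,.22],-20,-15,1)
a=solve([.52,.1,.30],60,-15,1)
print(q,a,b)
emit([q,a,b])
E
```

```text
[-0.662  0.091  1.389  0.512  2.004 -0.262] [-0.796  0.355  2.149  1.263  1.634 -0.962] [ 0.125  0.361  2.401  3.711  0.996 -1.778]
rows 24 zmin 0.215
1.1 2.4 -2.9 0.14 -0.05 0.03;2.2 4.8 -5.3 0.27 -0.1 0.04;3.4 7 -7.3 0.4 -0.17 0.02;4.6 9 -8.9 0.52 -0.23 -0.03;5.9 10.4 -10.3 0.62 -0.31 -0.11;7.2 11.3 -11.7 0.7 -0.38 -0.21;8.4 11.7 -13.2 0.76 -0.44 -0.33;11.4 12.5 -11.7 0.77 -0.52 -0.38
3 0.6 1.6 0.02 -0.06 -0.08;6 0.9 3.3 0.04 -0.12 -0.18;8.7 0.8 4.8 0.06 -0.17 -0.28;11 0.3 5.9 0.07 -0.21 -0.39;12.8 -0.6 6.6 0.09 -0.23 -0.5;14 -1.7 6.7 0.1 -0.23 -0.62;14.7 -3 6.1 0.1 -0.21 -0.74;14.8 -4.5 4.9 0.1 -0.19 -0.85
-0.6 -1.4 -1.8 0.02 0.04 -0.11;-1.7 -2.8 -4.1 0.04 0.1 -0.2;-3.5 -4 -6.8 0.06 0.17 -0.3;-5.5 -4.8 -9.5 0.08 0.23 -0.37;-7.7 -5.5 -12.1 0.09 0.3 -0.44;-10.1 -5.9 -14.7 0.11 0.36 -0.49;-10.1 -5.9 -14.7 0.11 0.36 -0.49;-10.1 -5.9 -14.7 0.11 0.36 -0.49
```

{"fn": "send_rows", "kwargs": {"series": "1.1 2.4 -2.9 0.14 -0.05 0.03;2.2 4.8 -5.3 0.27 -0.1 0.04;3.4 7 -7.3 0.4 -0.17 0.02;4.6 9 -8.9 0.52 -0.23 -0.03;5.9 10.4 -10.3 0.62 -0.31 -0.11;7.2 11.3 -11.7 0.7 -0.38 -0.21;8.4 11.7 -13.2 0.76 -0.44 -0.33;11.4 12.5 -11.7 0.77 -0.52 -0.38"}}

```text
clock: 8.95
tcp_pos: [0.5598, 0.126, 0.3103]
eef_rot: [[0.012, 0.835, 0.549], [0.092, -0.548, 0.831], [0.996, 0.04, -0.083]]
force: [0.6, 0.2, -0.3]
grip_width: 0.996
```

{"fn": "send_rows", "kwargs": {"series": "3 0.6 1.6 0.02 -0.06 -0.08;6 0.9 3.3 0.04 -0.12 -0.18;8.7 0.8 4.8 0.06 -0.17 -0.28;11 0.3 5.9 0.07 -0.21 -0.39;12.8 -0.6 6.6 0.09 -0.23 -0.5;14 -1.7 6.7 0.1 -0.23 -0.62;14.7 -3 6.1 0.1 -0.21 -0.74;14.8 -4.5 4.9 0.1 -0.19 -0.85"}}

```text
clock: 9.95
tcp_pos: [0.7088, 0.0836, 0.3602]
eef_rot: [[-0.132, 0.128, 0.983], [0.038, -0.99, 0.134], [0.991, 0.055, 0.125]]
force: [0.4, 0.3, 0.2]
grip_width: 1.0
```

```bash
python3 st.py; python3 - <<'E'
from plan import *
q=qnow()
b=solve([.589,.027,.22],-20,-15,1)
print(X,res,b)
emit([q,b])
E
```

```text
9.95 q [-0.224  0.366  2.302  2.766  1.254 -1.457] p [0.7088 0.0836 0.3602] 
z [0.983 0.134 0.125] x [-0.132  0.038  0.991] yyaw -82.6 F [0.4 0.3 0.2] g 1.0
[0.221 0.535 0.111 0.426 0.06  0.367 0.   ] 0.00044308176020066425 [ 0.125  0.358  2.403  3.711  0.995 -1.779]
rows 8 zmin 0.215
-0.6 -1.5 -1.8 0.02 0.04 -0.11;-1.8 -2.9 -4.1 0.04 0.1 -0.2;-3.5 -4.2 -6.7 0.05 0.17 -0.3;-5.6 -5.1 -9.4 0.07 0.23 -0.37;-7.8 -5.8 -12 0.08 0.3 -0.44;-10.2 -6.3 -14.5 0.1 0.37 -0.49;-10.2 -6.3 -14.5 0.1 0.37 -0.49;-10.2 -6.3 -14.5 0.1 0.37 -0.49
```

Works well. Continue to above the bottle, then look for its cap.

{"fn": "send_rows", "kwargs": {"series": "-0.6 -1.5 -1.8 0.02 0.04 -0.11;-1.8 -2.9 -4.1 0.04 0.1 -0.2;-3.5 -4.2 -6.7 0.05 0.17 -0.3;-5.6 -5.1 -9.4 0.07 0.23 -0.37;-7.8 -5.8 -12 0.08 0.3 -0.44;-10.2 -6.3 -14.5 0.1 0.37 -0.49;-10.2 -6.3 -14.5 0.1 0.37 -0.49;-10.2 -6.3 -14.5 0.1 0.37 -0.49"}}

```text
clock: 10.95
tcp_pos: [0.6085, 0.0224, 0.2166]
eef_rot: [[0.227, -0.346, 0.91], [-0.087, -0.938, -0.335], [0.97, -0.003, -0.244]]
force: [1.1, 0.3, 0.5]
grip_width: 1.002
```

```bash
python3 st.py; python3 - <<'E'
from plan import *
from h import *
o,im=cap('wrist','w2.png'); _,s=cap('side','s2.png'); _,t=cap('top','t3.png')
im=np.hstack([cv2.resize(im,(400,300)),cv2.resize(s[120:300,240:480],(400,300))])
im=np.vstack([im,np.hstack([cv2.resize(t[120:270,180:380],(400,300)),np.zeros((300,400,3),'uint8')])])
cv2.imwrite('pics/m2.png',im)
E
```

```text
10.95 q [ 0.122  0.354  2.4    3.702  0.987 -1.776] p [0.6085 0.0224 0.2166] 
z [ 0.91  -0.335 -0.244] x [ 0.227 -0.087  0.97 ] yyaw -110.3 F [1.1 0.3 0.5] g 1.002
```

View pics/m2.png

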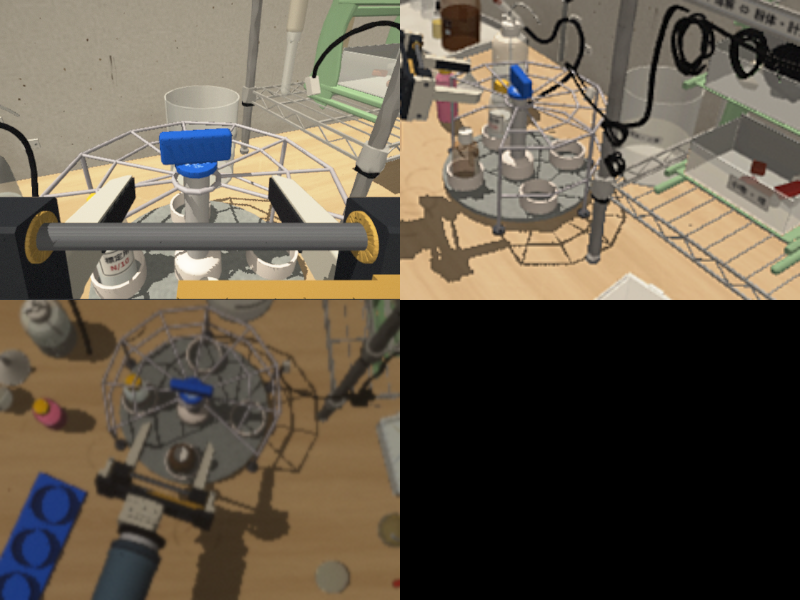

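```bash
python3 - <<'E'
from plan import *
from h import *
t=cv2.imread('pics/t3.png'); c=t[185:215,255:290]; h=cv2.cvtColor(c,cv2.COLOR_BGR2HSV)
print(h[:,:,2][::2,::2])
o=sensors.get_obs();print('tip',proj('top',o['tcp_pos']), 'bottle .589,.027 cap->',proj('top',[.589,.027,.127]),proj('top',[.589,.027,.048]))
m=((h[:,:,2]>130)&(h[:,:,1]<70)).astype('uint8');k,l,st,ce=cv2.connectedComponentsWithStats(m);print(st,ce+[255,185])
E
```

```text
[[ 69  71  80  89  88  85  88  89  62  86  77  71  70  83  91  90  89  89]
 [ 80  86  67  87  88  89  88  86  61  67  80  89  88  88  88  88  88  89]
 [ 88  86  54  88  88  87  73  69  78  84  86  90  89  88  86  89  90  89]
 [ 72  86  58  69  75  70  76  83  80  92  87  87  90  86  81 105  88  90]
 [ 56  52  49  64  84  78  62  68 101  62 106  71  73  86 102 131  88  89]
 [ 85  85  86  86 104  83  72  78 143 109  50  58  55  70 123 134  88  88]
 [ 89  87  87  94 125  66  73  88 156 114  51  46  61  62 133 133  82  87]
 [ 88  88  87  94  98  62  63  84 138  72  51  42  61 107 136 123  74  86]
 [ 89  87  91  96  95  56  60  55  58  50  45  43  60 124 136  82  47  81]
 [ 87  90  89  90 125  52  55  53  49  48  44  46  67 133 132  61  49  85]
 [101  90  89  89 109  84  46  48  44  41  44  56 109 136 135  67  82  89]
 [130 121  97  87  88 105 107  82  79  63  62  62 128 136  98  81  86  90]
 [ 85 102 117 117 102  88  85 103 121  81  60  86 135 136  81  86  85  74]
 [ 87  67  63  84 103 119 106  96  85  75  56 120 136 134  62  64  93 100]
 [129 128 103  86  67  65  79 103 121 100  59  94 119 123  65  63 117 132]]
tip [269.479 187.359] bottle .589,.027 cap-> [268.733 197.077] [269.576 200.089]
[[  0   0  35  30 976]
 [ 15   9   3   6  13]
 [ 23   8   8  21  61]] [[271.398 199.259]
 [271.077 196.846]
 [281.836 203.918]]
```

{"fn": "send_rows", "kwargs": {"series": "-0.2 -0.8 -2.5 0 0 0;-0.2 -0.8 -5.5 0 0 0;-0.2 -0.8 -8.5 0 0 0;-0.2 -0.8 -11 0 0 0;-0.2 -0.8 -13 0 0 0;-0.2 -0.8 -14 0 0 0;-0.2 -0.8 -14 0 0 0"}}

```text
clock: 11.98
tcp_pos: [0.606, 0.0125, 0.0753]
eef_rot: [[0.229, -0.349, 0.908], [-0.088, -0.937, -0.338], [0.969, -0.002, -0.246]]
force: [-0.2, 0.1, 0.2]
grip_width: 0.999
```

{"fn": "send_rows", "kwargs": {"series": "0 0 0 0 0 0;0 0 0 0 0 0;0 0 0 0 0 0;0 0 0 0 0 0;0 0 0 0 0 0;0 0 0 0 0 0", "jaw": 1, "force": 30}}

```text
clock: 12.72
tcp_pos: [0.6061, 0.0125, 0.0756]
eef_rot: [[0.229, -0.35, 0.909], [-0.088, -0.937, -0.338], [0.97, -0.003, -0.245]]
force: [-0.9, -0.5, 0.8]
grip_width: 0.506
```

```bash
python3 st.py
```

```text
12.72 q [ 0.092  0.834  2.43   3.58   1.433 -1.515] p [0.6061 0.0125 0.0756] 
z [ 0.909 -0.338 -0.245] x [ 0.229 -0.088  0.97 ] yyaw -110.5 F [-0.9 -0.5  0.8] g 0.506
```

{"fn": "send_rows", "kwargs": {"series": "0 0 1.5 0 0 0;0 0 4 0 0 0;0 0 7 0 0 0;0 0 10 0 0 0;0 0 13 0 0 0;0 0 16 0 0 0;0 0 16 0 0 0"}}

```text
clock: 13.6
tcp_pos: [0.6059, 0.0126, 0.2374]
eef_rot: [[0.226, -0.35, 0.909], [-0.089, -0.937, -0.338], [0.97, -0.005, -0.243]]
force: [0.1, 0.5, -4.3]
grip_width: 0.503
```

```bash
python3 st.py; python3 - <<'E'
from plan import *
q=qnow()
a=solve([.61,.09,.36],-15,-10,1,q)
b=solve([.61,.09,.42],-15,14.5,-1)
print(q,a,b)
emit([q,a,b])
E
```

```text
13.6 q [ 0.093  0.283  2.4    3.698  0.921 -1.81 ] p [0.6059 0.0126 0.2374] 
z [ 0.909 -0.338 -0.243] x [ 0.226 -0.089  0.97 ] yyaw -110.5 F [ 0.1  0.5 -4.3] g 0.503
[ 0.093  0.283  2.4    3.698  0.921 -1.81 ] [ 0.233  0.083  2.243  3.926  0.73  -2.12 ] [0.229 0.292 2.317 3.638 1.345 1.319]
rows 26 zmin 0.278
1.1 2.2 4 -0.02 -0.02 0.02;1.9 4.6 8 -0.03 -0.05 0.05;2.2 7.3 11.9 -0.03 -0.07 0.09;2.3 6.9 12.2 0.1 -0.13 0.05;2.4 6.7 12.5 0.24 -0.2 0.02;2.5 6.4 12.7 0.37 -0.26 -0.01;2.6 6.2 13 0.51 -0.33 -0.04;2.6 6 13.3 0.64 -0.39 -0.06
0.1 -0.1 0.3 0.14 -0.06 -0.01;0.1 -0.3 0.6 0.27 -0.13 -0.02;0.1 -0.3 1 0.41 -0.19 -0.03;0.1 -0.4 1.3 0.55 -0.25 -0.03;0.2 -0.4 1.6 0.69 -0.32 -0.03;0.2 -0.4 2 0.83 -0.38 -0.02;0.2 -0.3 2.3 0.97 -0.44 -0.01;0.1 -0.3 2.7 1.11 -0.49 0
-0 0.1 0.3 0.14 -0.06 0.02;-0.1 0.2 0.7 0.27 -0.13 0.04;-0.1 0.4 1 0.41 -0.19 0.06;-0.2 0.6 1.4 0.54 -0.25 0.09;-0.3 0.8 1.7 0.68 -0.31 0.12;-0.4 1 2 0.82 -0.36 0.15;-0.5 1.2 2.4 0.95 -0.42 0.19;-0.6 1.5 2.7 1.09 -0.47 0.23
0 0 0 0 0 0;0 0 0 0 0 0
```

{"fn": "send_rows", "kwargs": {"series": "1.1 2.2 4 -0.02 -0.02 0.02;1.9 4.6 8 -0.03 -0.05 0.05;2.2 7.3 11.9 -0.03 -0.07 0.09;2.3 6.9 12.2 0.1 -0.13 0.05;2.4 6.7 12.5 0.24 -0.2 0.02;2.5 6.4 12.7 0.37 -0.26 -0.01;2.6 6.2 13 0.51 -0.33 -0.04;2.6 6 13.3 0.64 -0.39 -0.06"}}

```text
clock: 14.6
tcp_pos: [0.6315, 0.0723, 0.3658]
eef_rot: [[-0.144, -0.265, 0.953], [-0.667, -0.686, -0.291], [0.731, -0.678, -0.078]]
force: [1.2, -1.1, -4.5]
grip_width: 0.502
```

{"fn": "send_rows", "kwargs": {"series": "0.1 -0.1 0.3 0.14 -0.06 -0.01;0.1 -0.3 0.6 0.27 -0.13 -0.02;0.1 -0.3 1 0.41 -0.19 -0.03;0.1 -0.4 1.3 0.55 -0.25 -0.03;0.2 -0.4 1.6 0.69 -0.32 -0.03;0.2 -0.4 2 0.83 -0.38 -0.02;0.2 -0.3 2.3 0.97 -0.44 -0.01;0.1 -0.3 2.7 1.11 -0.49 0"}}

```text
clock: 15.6
tcp_pos: [0.6323, 0.0692, 0.3882]
eef_rot: [[-0.246, 0.179, 0.953], [-0.895, 0.336, -0.294], [-0.372, -0.925, 0.077]]
force: [-0.7, 0.8, -3.2]
grip_width: 0.505
```

{"fn": "send_rows", "kwargs": {"series": "-0 0.1 0.3 0.14 -0.06 0.02;-0.1 0.2 0.7 0.27 -0.13 0.04;-0.1 0.4 1 0.41 -0.19 0.06;-0.2 0.6 1.4 0.54 -0.25 0.09;-0.3 0.8 1.7 0.68 -0.31 0.12;-0.4 1 2 0.82 -0.36 0.15;-0.5 1.2 2.4 0.95 -0.42 0.19;-0.6 1.5 2.7 1.09 -0.47 0.23"}}

```text
clock: 16.6
tcp_pos: [0.6264, 0.0842, 0.4112]
eef_rot: [[0.235, 0.254, 0.938], [-0.056, 0.967, -0.247], [-0.97, 0.006, 0.242]]
force: [-0.1, -0.2, -3.5]
grip_width: 0.502
```

```bash
python3 st.py; python3 - <<'E'
from plan import *
q=qnow()
b=solve([.61,.09,.42],-15,14.1,-1,q); emit([q,b])
E
```

```text
16.6 q [0.215 0.324 2.339 3.608 1.386 1.362] p [0.6264 0.0842 0.4112] 
z [ 0.938 -0.247  0.242] x [ 0.235 -0.056 -0.97 ] yyaw 75.3 F [-0.1 -0.2 -3.5] g 0.502
rows 3 zmin 0.424
0.1 0.1 1.3 -0 0.01 -0.01;0.1 0.1 1.3 -0 0.01 -0.01;0.1 0.1 1.3 -0 0.01 -0.01
```

{"fn": "send_rows", "kwargs": {"series": "0 0 0 0 0 0;0 0 0 0 0 0;0 0 0 0 0 0;0 0 0 0 0 0;0 0 0 0 0 0;0 0 0 0 0 0;0 0 0 0 0 0;0 0 0 0 0 0"}}

```text
clock: 17.6
tcp_pos: [0.6264, 0.0842, 0.4113]
eef_rot: [[0.235, 0.254, 0.938], [-0.056, 0.967, -0.248], [-0.97, 0.006, 0.242]]
force: [-0.0, 0.2, -4.2]
grip_width: 0.504
```

{"fn": "send_rows", "kwargs": {"series": "0 0 0 0 0 0;0 0 0 0 0 0;0 0 0 0 0 0;0 0 0 0 0 0;0 0 0 0 0 0;0 0 0 0 0 0;0 0 0 0 0 0;0 0 0 0 0 0"}}

```text
clock: 18.6
tcp_pos: [0.6264, 0.0842, 0.4113]
eef_rot: [[0.235, 0.254, 0.938], [-0.056, 0.967, -0.247], [-0.97, 0.006, 0.242]]
force: [-0.3, 0.2, -3.5]
grip_width: 0.504
```

```bash
cat > rack.py <<'E'
from h import *
import sys
# cups' dark circular outlines: fit rack from blue masks in both views
def rack(tag):
    _,t=cap('top','rt%s.png'%tag); _,s=cap('side','rs%s.png'%tag)
    h=cv2.cvtColor(t,cv2.COLOR_BGR2HSV); m=cv2.inRange(h,(105,150,40),(125,255,255)); m[:200]=0; m[:,:120]=0; m[320:]=0; m[:,300:]=0
    k,l,st,ce=cv2.connectedComponentsWithStats(m); i=1+np.argmax(st[1:,4]); print(st[i])
    r=cv2.minAreaRect(np.argwhere(l==i)[:,::-1].astype('float32')); b=cv2.boxPoints(r); print('px',np.round(r[0]),np.round(r[1]),round(r[2],1))
    W=np.array([ray('top',*p,.012)[:2] for p in b]); print(W.round(3).tolist(),W.mean(0).round(4))
    e=[W[1]-W[0],W[2]-W[1]]; e=max(e,key=np.linalg.norm); e/=np.linalg.norm(e)*np.sign(e[0]); print('axis',np.degrees(np.arctan2(e[1],e[0])).round(1))
    c=t[195:295,150:250]; d=s[165:235,140:260]
    im=np.hstack([cv2.resize(c,(400,400),interpolation=3),cv2.resize(d,(400,400),interpolation=3)]); cv2.imwrite('pics/rk%s.png'%tag,np.clip(im*1.5,0,255).astype('uint8'))
if __name__=='__main__': rack(sys.argv[1])
E
python3 rack.py 1; python3 - <<'E'
from h import *
a=cv2.imread('pics/rs1.png')[80:300,150:450]; b=cv2.imread('pics/rk1.png')
cv2.imwrite('pics/m3.png',np.vstack([b[:,:400][:300],cv2.resize(a,(400,293))])) if 0 else cv2.imwrite('pics/m3.png',np.hstack([cv2.resize(b[:,:400],(400,400)),cv2.resize(a,(400,400))]))
E
```

```text
[ 171  209   52   73 1600]
px [196. 244.] [25. 73.] 24.4
[[0.343, 0.396], [0.581, 0.285], [0.54, 0.201], [0.304, 0.313]] [0.442  0.2988]
axis -24.8
```

View pics/m3.png

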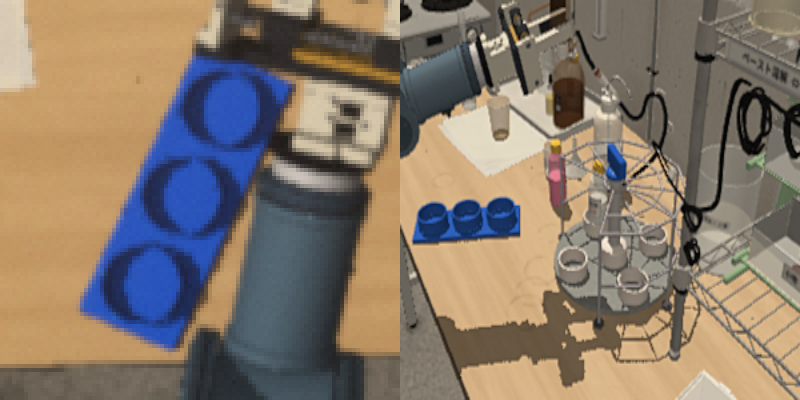

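```bash
python3 - <<'E'
from plan import *
from h import ray
for p in((208,222.5),(197.75,244.25),(188,266)): print(ray('top',*p,.036).round(4),ray('top',*p,.023).round(4))
c=np.array([.442,.299]); e=np.array([np.cos(np.radians(-25)),np.sin(np.radians(-25))]); print(c+.086*e,c-.086*e)
q=qnow()
g=np.r_[c+.086*e,.075]; 
a=solve([.57,.12,.36],-15,-14.1,1,q)
m=solve([.50,.20,.30],60,-14.1,1)
t=solve(np.r_[g[:2],.20],65,-14.1,1); d=solve(g,65,-14.1,1); print(a,m,t,d)
emit([q,a,m,t])
E
```

```text
[0.515 0.252 0.036] [0.516 0.254 0.023]
[0.438 0.289 0.036] [0.439 0.292 0.023]
[0.362 0.324 0.036] [0.362 0.327 0.023]
[0.52  0.263] [0.364 0.335]
[ 0.359  0.016  2.233  4.215  0.708 -2.352] [-0.622  0.287  2.29   1.411  1.527 -1.009] [-0.434  0.604  2.255  1.533  1.474 -1.287] [-0.434  0.943  2.217  1.564  1.468 -1.589]
rows 44 zmin 0.198
-0.1 -0.4 -0.2 -0.13 0.05 -0.05;-0.1 -0.7 -0.4 -0.26 0.11 -0.09;-0.2 -1 -0.6 -0.38 0.17 -0.13;-0.3 -1.3 -0.8 -0.51 0.23 -0.17;-0.4 -1.5 -1 -0.64 0.29 -0.2;-0.5 -1.7 -1.3 -0.77 0.35 -0.23;-0.7 -1.8 -1.6 -0.9 0.41 -0.25;-0.8 -1.9 -1.8 -1.04 0.47 -0.26
-0.2 -0 -0.3 -0.13 0.07 -0.02;-0.3 -0 -0.6 -0.25 0.14 -0.03;-0.5 0 -0.9 -0.38 0.21 -0.03;-0.7 0.2 -1.2 -0.51 0.28 -0.03;-0.9 0.4 -1.5 -0.64 0.35 -0.03;-1.1 0.6 -1.8 -0.77 0.42 -0.02;-1.3 0.9 -2.1 -0.9 0.49 -0.01;-1.5 1.3 -2.4 -1.03 0.55 0.01
-0.2 0.4 -0.3 -0.13 0.07 0.02;-0.5 1 -0.5 -0.25 0.14 0.05;-0.7 1.5 -0.8 -0.38 0.2 0.09;-1 2.2 -1 -0.51 0.26 0.13;-1.2 2.9 -1.2 -0.63 0.32 0.17;-1.5 3.7 -1.3 -0.76 0.37 0.22;0.2 2.1 1.1 -0.83 0.32 0.18;1.9 0.8 3.7 -0.9 0.25 0.15
1.7 -0.7 2.8 -0.07 -0.08 0.03;3.3 -0.6 5.2 -0.13 -0.15 0.09;4.6 0.2 6.9 -0.19 -0.22 0.16;5.5 1.6 7.8 -0.23 -0.26 0.25;5.9 3.3 7.7 -0.26 -0.29 0.36;5.9 5.1 6.9 -0.27 -0.3 0.47;5.4 6.9 5.5 -0.27 -0.3 0.58;4.4 8.5 3.6 -0.26 -0.28 0.69
-1.4 1.4 -2.1 -0.01 0.05 0.1;-3.1 2.5 -4.3 -0.01 0.1 0.2;-5.1 3.3 -6.6 0 0.17 0.29;-7.5 3.9 -8.8 0.01 0.24 0.38;-10 4.3 -10.8 0.02 0.31 0.46;-12.8 4.5 -12.8 0.04 0.39 0.54;-15.7 4.5 -14.5 0.06 0.47 0.61;-14.6 6.6 -17.7 0.06 0.46 0.65
0.6 2.1 -3.3 0 -0 0.03;0.8 4.3 -6.7 0 -0 0.05;0.8 4.3 -6.7 0 -0 0.05;0.8 4.3 -6.7 0 -0 0.05
```

```bash
python3 - <<'E'
from plan import *
q=qnow()
m=solve([.50,.18,.34],55,-14.1,1)
t=solve([.518,.262,.17],65,-14.1,1); print(q,m,t)
emit([q,m,t])
E
```

```text
[0.215 0.324 2.339 3.608 1.386 1.362] [-0.679  0.137  2.296  1.417  1.518 -0.864] [-0.437  0.686  2.259  1.538  1.472 -1.373]
rows 26 zmin 0.168
0.9 1 1.7 -0.16 -0 0.02;1.6 2 3.2 -0.31 -0.01 0.04;2.1 3 4.5 -0.47 -0.02 0.05;2.4 4 5.6 -0.63 -0.04 0.06;2.6 5 6.5 -0.78 -0.06 0.07;2.6 6.1 7.1 -0.94 -0.08 0.07;2.5 7.1 7.5 -1.09 -0.11 0.07;2.2 8 7.7 -1.25 -0.15 0.06
-0.4 0.9 -0.1 -0.15 -0.04 0.01;-0.9 1.8 -0.4 -0.3 -0.08 0.01;-1.6 2.5 -0.9 -0.45 -0.13 0.02;-2.4 3.2 -1.7 -0.6 -0.18 0.03;-3.3 3.8 -2.7 -0.75 -0.24 0.05;-4.3 4.2 -3.9 -0.89 -0.3 0.06;-5.5 4.5 -5.3 -1.04 -0.37 0.08;-6.8 4.6 -7 -1.18 -0.44 0.1
-1.5 -0.1 -1.8 -0.14 -0.06 0.04;-3.1 -0.3 -3.8 -0.28 -0.13 0.08;-4.9 -0.8 -5.9 -0.41 -0.19 0.13;-7 -1.5 -8.1 -0.54 -0.26 0.19;-5.7 0.3 -12.4 -0.52 -0.29 0.23;-5 2.4 -16.6 -0.51 -0.31 0.27;-5 4.6 -20.9 -0.5 -0.32 0.31;-5.5 6.9 -25.1 -0.49 -0.33 0.34
0 0 0 0 0 0;0 0 0 0 0 0
```

{"fn": "send_rows", "kwargs": {"series": "0.9 1 1.7 -0.16 -0 0.02;1.6 2 3.2 -0.31 -0.01 0.04;2.1 3 4.5 -0.47 -0.02 0.05;2.4 4 5.6 -0.63 -0.04 0.06;2.6 5 6.5 -0.78 -0.06 0.07;2.6 6.1 7.1 -0.94 -0.08 0.07;2.5 7.1 7.5 -1.09 -0.11 0.07;2.2 8 7.7 -1.25 -0.15 0.06"}}

```text
clock: 19.7
tcp_pos: [0.6481, 0.165, 0.4885]
eef_rot: [[0.374, 0.287, 0.882], [-0.901, 0.338, 0.272], [-0.22, -0.896, 0.385]]
force: [1.0, 0.4, -3.4]
grip_width: 0.506
```

{"fn": "send_rows", "kwargs": {"series": "-0.4 0.9 -0.1 -0.15 -0.04 0.01;-0.9 1.8 -0.4 -0.3 -0.08 0.01;-1.6 2.5 -0.9 -0.45 -0.13 0.02;-2.4 3.2 -1.7 -0.6 -0.18 0.03;-3.3 3.8 -2.7 -0.75 -0.24 0.05;-4.3 4.2 -3.9 -0.89 -0.3 0.06;-5.5 4.5 -5.3 -1.04 -0.37 0.08;-6.8 4.6 -7 -1.18 -0.44 0.1"}}

```text
clock: 20.7
tcp_pos: [0.5792, 0.2115, 0.418]
eef_rot: [[0.287, 0.659, 0.695], [-0.421, -0.564, 0.71], [0.86, -0.497, 0.115]]
force: [-0.9, 1.1, -3.2]
grip_width: 0.503
```

{"fn": "send_rows", "kwargs": {"series": "-1.5 -0.1 -1.8 -0.14 -0.06 0.04;-3.1 -0.3 -3.8 -0.28 -0.13 0.08;-4.9 -0.8 -5.9 -0.41 -0.19 0.13;-7 -1.5 -8.1 -0.54 -0.26 0.19;-5.7 0.3 -12.4 -0.52 -0.29 0.23;-5 2.4 -16.6 -0.51 -0.31 0.27;-5 4.6 -20.9 -0.5 -0.32 0.31;-5.5 6.9 -25.1 -0.49 -0.33 0.34"}}

```text
clock: 21.7
tcp_pos: [0.5251, 0.2806, 0.1656]
eef_rot: [[0.022, 0.913, 0.406], [0.108, -0.406, 0.907], [0.994, 0.024, -0.108]]
force: [-0.3, -0.2, -3.7]
grip_width: 0.505
```

```bash
python3 st.py; python3 rack.py 2; python3 - <<'E'
from plan import *
q=qnow()
p,R=fk(q); print('grasp',p-.019*R[:,2])
t=solve([.518,.262,.17],65,-14.1,1,q); emit([q,t],hold=1)
E
```

```text
21.7 q [-0.434  0.688  2.258  1.537  1.467 -1.398] p [0.5251 0.2806 0.1656] 
z [ 0.406  0.907 -0.108] x [0.022 0.108 0.994] yyaw -24.0 F [-0.3 -0.2 -3.7] g 0.505
[171 230  35  52 935]
px [191. 256.] [25. 47.] 24.4
[[0.343, 0.396], [0.495, 0.325], [0.454, 0.242], [0.304, 0.313]] [0.399  0.3189]
axis -24.8
grasp [0.515 0.265 0.164]
rows 2 zmin 0.168
0.3 -0.3 0.6 0.01 0.01 -0.01;0.3 -0.3 0.6 0.01 0.01 -0.01
```

View pics/rk2.png

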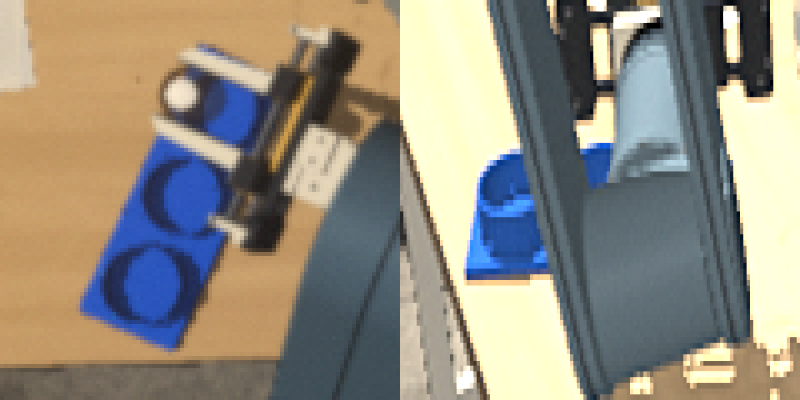

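The elevation in my tool() helper is wrong because it rotates extrinsically, so the bottle tilts about 8°. I'll fix that before placing it.

```bash
sed -i "s/from_euler('zy'/from_euler('ZY'/" kin.py; python3 - <<'E'
from plan import *
q=qnow()
t=solve([.518,.262,.15],65,-14.1,1,q); d=solve([.518,.262,.072],65,-14.1,1,t);print(t,d); emit([q,t],hold=3)
E
```

```text
[-0.414  0.606  2.262  1.525  1.328 -1.289] [-0.414  0.821  2.249  1.576  1.324 -1.498]
rows 4 zmin 0.145
0.3 -0.3 -1.7 -0.12 0.07 -0.02;0.3 -0.3 -1.7 -0.12 0.07 -0.02;0.3 -0.3 -1.7 -0.12 0.07 -0.02;0.3 -0.3 -1.7 -0.12 0.07 -0.02
```

{"fn": "send_rows", "kwargs": {"series": "0.3 -0.3 -1.7 -0.12 0.07 -0.02;0.3 -0.3 -1.7 -0.12 0.07 -0.02;0.3 -0.3 -1.7 -0.12 0.07 -0.02;0.3 -0.3 -1.7 -0.12 0.07 -0.02"}}

```text
clock: 22.3
tcp_pos: [0.5262, 0.2787, 0.1461]
eef_rot: [[0.103, 0.907, 0.409], [0.221, -0.422, 0.879], [0.97, -0.0, -0.244]]
force: [-0.1, 0.1, -3.8]
grip_width: 0.506
```

```bash
python3 st.py; python3 - <<'E'
from plan import *
from h import cap,proj
import cv2
q=qnow(); p,R=fk(q); g=p-.019*R[:,2]; print('grasp',g)
o,im=cap('top','t4.png')
a=im[195:295,150:250]; cv2.imwrite('pics/t4c.png',np.clip(cv2.resize(a,(600,600),interpolation=3)*1.5,0,255).astype('uint8'))
print(proj('top',[g[0],g[1],g[2]+.047]),proj('top',[.518,.262,.036]))
E
```

```text
22.3 q [-0.413  0.603  2.261  1.524  1.328 -1.284] p [0.5262 0.2787 0.1461] 
z [ 0.409  0.879 -0.244] x [0.103 0.221 0.97 ] yyaw -25.0 F [-0.1  0.1 -3.8] g 0.506
grasp [0.518 0.262 0.151]
[195.248 217.944] [205.15  221.893]
```

View pics/t4c.png

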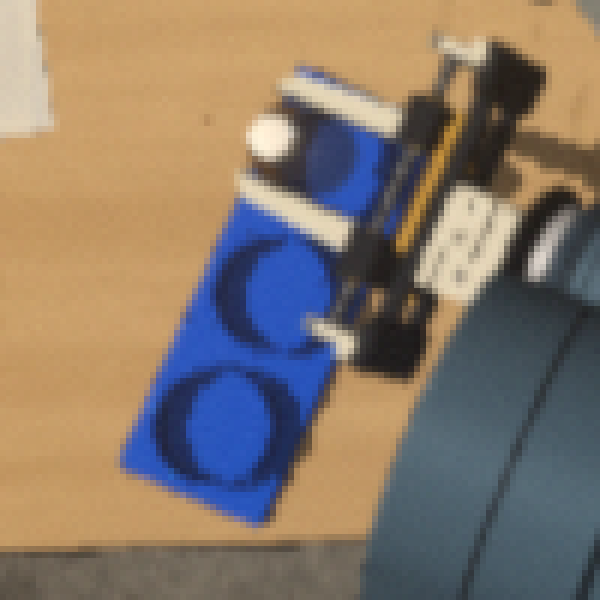

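```bash
python3 - <<'E'
from h import *
th=np.linspace(0,6.283,60)
for c in((.362,.334),(.440,.298)):
  for z,r in((.036,.033),(.036,.037),(.010,.033),(.010,.037)):
    P=np.array([proj('top',[c[0]+r*np.cos(t),c[1]+r*np.sin(t),z]) for t in th]); P=(P-[150,195])*6
    print(c,z,r,'cols',P[:,0].min().round(),P[:,0].max().round(),'rows',P[:,1].min().round(),P[:,1].max().round())
E
```

```text
(0.362, 0.334) 0.036 0.033 cols 156.0 267.0 rows 371.0 483.0
(0.362, 0.334) 0.036 0.037 cols 149.0 274.0 rows 364.0 490.0
(0.362, 0.334) 0.01 0.033 cols 168.0 277.0 rows 370.0 480.0
(0.362, 0.334) 0.01 0.037 cols 161.0 283.0 rows 364.0 487.0
(0.44, 0.298) 0.036 0.033 cols 216.0 327.0 rows 238.0 349.0
(0.44, 0.298) 0.036 0.037 cols 210.0 334.0 rows 231.0 355.0
(0.44, 0.298) 0.01 0.033 cols 227.0 335.0 rows 240.0 349.0
(0.44, 0.298) 0.01 0.037 cols 220.0 342.0 rows 233.0 355.0
```

{"fn": "send_rows", "kwargs": {"series": "0 0 -2 0 0 0;0 0 -4 0 0 0;0 0 -6 0 0 0;0 0 -7 0 0 0;0 0 -7.7 0 0 0;0 0 -8.1 0 0 0;0 0 -8.1 0 0 0;0 0 -8.1 0 0 0"}}

```text
clock: 23.35
tcp_pos: [0.5262, 0.2788, 0.0652]
eef_rot: [[0.103, 0.907, 0.409], [0.221, -0.422, 0.879], [0.97, -0.0, -0.244]]
force: [-0.7, 0.6, -3.7]
grip_width: 0.506
```

```bash
python3 st.py
```

```text
23.35 q [-0.413  0.826  2.247  1.576  1.323 -1.5  ] p [0.5262 0.2788 0.0652] 
z [ 0.409  0.879 -0.244] x [0.103 0.221 0.97 ] yyaw -25.0 F [-0.7  0.6 -3.7] g 0.506
```

{"fn": "send_rows", "kwargs": {"series": "0 0 -0.2 0 0 0;0 0 -0.2 0 0 0;0 0 -0.2 0 0 0"}}

```text
clock: 23.72
tcp_pos: [0.5263, 0.2789, 0.0643]
eef_rot: [[0.102, 0.907, 0.41], [0.22, -0.422, 0.88], [0.97, 0.0, -0.242]]
force: [-0.8, -1.9, 4.8]
grip_width: 0.506
```

{"fn": "send_rows", "kwargs": {"series": "0 0 0 0 0 0;0 0 0 0 0 0;0 0 0 0 0 0;0 0 0 0 0 0;0 0 0 0 0 0", "jaw": -0.4}}

```text
clock: 24.35
tcp_pos: [0.5263, 0.2789, 0.0642]
eef_rot: [[0.102, 0.907, 0.41], [0.22, -0.422, 0.88], [0.97, 0.0, -0.242]]
force: [0.2, 0.1, 0.1]
grip_width: 0.704
```

{"fn": "send_rows", "kwargs": {"series": "0 0 2 0 0 0;0 0 5 0 0 0;0 0 8 0 0 0;0 0 11 0 0 0;0 0 14 0 0 0;0 0 16 0 0 0;0 0 16 0 0 0"}}

```text
clock: 25.22
tcp_pos: [0.5263, 0.279, 0.2252]
eef_rot: [[0.099, 0.907, 0.41], [0.221, -0.422, 0.879], [0.97, 0.004, -0.242]]
force: [0.0, 0.0, 0.2]
grip_width: 0.701
```

```bash
python3 st.py; python3 - <<'E'
from plan import *
# return to tool-down above knob, jaw along yaw -14.8 (knob bar at 75.2)
q=qnow()
def down(p,yy):
    y=np.array([np.cos(np.radians(yy)),np.sin(np.radians(yy)),0]); z=np.array([0,0,-1.]); return np.array(p),np.stack([np.cross(y,z),y,z],1)
s=[ik(*down([.686,.0015,.36],yy),n=10) for yy in(-14.8,165.2)]; print(s)
m=np.array([-.2,.2,1.6,.6,1.8,-.5])
print(fk(m)[0])
emit([q,m,s[0][0]],hold=3)
E
```

```text
25.23 q [-0.413  0.395  2.235  1.469  1.347 -1.048] p [0.5263 0.279  0.2252] 
z [ 0.41   0.879 -0.242] x [0.099 0.221 0.97 ] yyaw -24.9 F [0.  0.  0.2] g 0.701
[[array([-0.16 ,  0.483,  0.873,  0.   ,  1.785,  0.098])], [array([-0.16 ,  0.483,  0.873, -0.   ,  1.785, -3.043])]]
[0.414 0.235 0.322]
rows 18 zmin 0.246
-1.6 1.6 2 -0.03 -0.02 0.15;-3.5 2.4 3.6 -0.07 -0.03 0.29;-5.6 2.5 4.9 -0.14 -0.02 0.42;-7.5 1.8 5.9 -0.23 -0 0.54;-9.1 0.3 6.9 -0.33 0.03 0.65;-10.4 -1.8 8.1 -0.45 0.07 0.72;-11.2 -4.4 9.7 -0.59 0.12 0.77;-7.8 -7.3 9.3 -0.69 0.18 0.73
3.5 -2.9 -0.1 -0.1 -0 -0.05;7 -5.8 -0.1 -0.2 -0.01 -0.1;10.4 -8.8 0.3 -0.3 -0.03 -0.16;13.8 -11.7 0.9 -0.39 -0.05 -0.23;17.2 -14.6 1.7 -0.48 -0.07 -0.31;20.5 -17.5 2.8 -0.57 -0.1 -0.39;23.7 -20.5 4.2 -0.65 -0.13 -0.48;23.7 -20.5 4.2 -0.65 -0.13 -0.48
0 0 0 0 0 0;0 0 0 0 0 0
```

{"fn": "send_rows", "kwargs": {"series": "-1.6 1.6 2 -0.03 -0.02 0.15;-3.5 2.4 3.6 -0.07 -0.03 0.29;-5.6 2.5 4.9 -0.14 -0.02 0.42;-7.5 1.8 5.9 -0.23 -0 0.54;-9.1 0.3 6.9 -0.33 0.03 0.65;-10.4 -1.8 8.1 -0.45 0.07 0.72;-11.2 -4.4 9.7 -0.59 0.12 0.77;-7.8 -7.3 9.3 -0.69 0.18 0.73", "jaw": -1}}

```text
clock: 26.22
tcp_pos: [0.4482, 0.2058, 0.3191]
eef_rot: [[-0.155, 0.952, -0.263], [0.793, 0.278, 0.542], [0.589, -0.125, -0.798]]
force: [-0.0, 0.1, -0.1]
grip_width: 1.001
```

{"fn": "send_rows", "kwargs": {"series": "3.5 -2.9 -0.1 -0.1 -0 -0.05;7 -5.8 -0.1 -0.2 -0.01 -0.1;10.4 -8.8 0.3 -0.3 -0.03 -0.16;13.8 -11.7 0.9 -0.39 -0.05 -0.23;17.2 -14.6 1.7 -0.48 -0.07 -0.31;20.5 -17.5 2.8 -0.57 -0.1 -0.39;23.7 -20.5 4.2 -0.65 -0.13 -0.48;23.7 -20.5 4.2 -0.65 -0.13 -0.48"}}

```text
clock: 27.22
tcp_pos: [0.6865, 0.0002, 0.3591]
eef_rot: [[0.252, 0.968, -0.005], [0.968, -0.253, -0.01], [-0.011, -0.003, -1.0]]
force: [-0.2, -0.1, -0.6]
grip_width: 1.0
```

```bash
python3 st.py; python3 rack.py 3; python3 - <<'E'
from plan import *
from h import cap
import cv2
_,w=cap('wrist','w5.png'); b=cv2.imread('pics/rk3.png')[:,:400]
cv2.imwrite('pics/m5.png',np.hstack([cv2.resize(w,(500,400)),b[:, :300]]))
def down(p,yy):
    y=np.array([np.cos(np.radians(yy)),np.sin(np.radians(yy)),0]); z=np.array([0,0,-1.]); return np.array(p),np.stack([np.cross(y,z),y,z],1)
q=qnow(); s=ik(*down([.686,.0015,.33],-14.8),seeds=q,n=4)[0]; emit([q,s],hold=3)
E
```

```text
27.23 q [-0.156  0.488  0.867 -0.011  1.79   0.097] p [6.865e-01 2.000e-04 3.591e-01] 
z [-0.005 -0.01  -1.   ] x [ 0.252  0.968 -0.011] yyaw -14.6 F [-0.2 -0.1 -0.6] g 1.0
[ 171  207   52   75 1436]
px [196. 244.] [25. 72.] 24.1
[[0.343, 0.396], [0.581, 0.287], [0.54, 0.203], [0.304, 0.312]] [0.4418 0.2995]
axis -24.5
rows 4 zmin 0.33
0.2 0 -2.9 0.01 -0.01 -0;0.2 0 -2.9 0.01 -0.01 -0;0.2 0 -2.9 0.01 -0.01 -0;0.2 0 -2.9 0.01 -0.01 -0
```

View pics/m5.png

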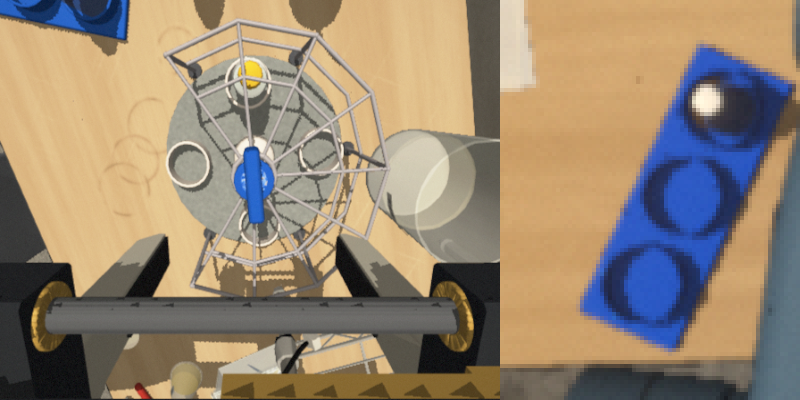

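{"fn": "send_rows", "kwargs": {"series": "0 0.1 -4 0.01 -0.01 0;0 0.1 -8 0.01 -0.01 0;0 0.1 -12 0.01 -0.01 0;0 0.1 -15 0.01 -0.01 0;0 0.1 -16.2 0.01 -0.01 0;0 0.1 -16.2 0.01 -0.01 0"}}

```text
clock: 28.12
tcp_pos: [0.6837, 0.0027, 0.1964]
eef_rot: [[0.251, 0.968, 0.0], [0.968, -0.251, 0.003], [0.003, -0.0, -1.0]]
force: [-0.4, -0.0, 0.8]
grip_width: 1.002
```

{"fn": "send_rows", "kwargs": {"series": "0 0 0 0 0 0;0 0 0 0 0 0;0 0 0 0 0 0;0 0 0 0 0 0;0 0 0 0 0 0;0 0 0 0 0 0;0 0 0 0 0 0;0 0 0 0 0 0", "jaw": 1, "force": 25}}

```text
clock: 29.12
tcp_pos: [0.6852, 0.0022, 0.1964]
eef_rot: [[0.251, 0.968, 0.004], [0.968, -0.251, 0.002], [0.003, 0.003, -1.0]]
force: [12.7, -1.6, -8.2]
grip_width: 0.188
```

```bash
python3 st.py
```

```text
29.12 q [-0.161  0.514  1.208  0.003  1.416  0.093] p [0.6852 0.0022 0.1964] 
z [ 0.004  0.002 -1.   ] x [0.251 0.968 0.003] yyaw -14.5 F [12.7 -1.6 -8.2] g 0.188
```

{"fn": "send_rows", "kwargs": {"series": "0.1 -0.1 0 0 0 0.06;0.1 -0.1 0 0 0 0.16;0.1 -0.1 0 0 0 0.26;0.1 -0.1 0 0 0 0.37;0.1 -0.1 0 0 0 0.48;0.1 -0.1 0 0 0 0.59;0.1 -0.1 0 0 0 0.70;0.1 -0.1 0 0 0 0.80"}}

```text
clock: 30.12
tcp_pos: [0.6847, 0.0013, 0.1963]
eef_rot: [[-0.522, 0.853, -0.002], [0.853, 0.522, 0.004], [0.005, 0.0, -1.0]]
force: [-4.9, 0.2, 1.7]
grip_width: 0.17
```

{"fn": "send_rows", "kwargs": {"series": "0 0 0 0 0 0.1;0 0 0 0 0 0.21;0 0 0 0 0 0.32;0 0 0 0 0 0.43;0 0 0 0 0 0.54;0 0 0 0 0 0.65;0 0 0 0 0 0.76;0 0 0 0 0 0.8"}}

```text
clock: 31.12
tcp_pos: [0.6841, 0.0005, 0.1963]
eef_rot: [[-0.976, 0.218, -0.006], [0.218, 0.976, 0.0], [0.006, -0.001, -1.0]]
force: [-3.6, -2.5, 1.6]
grip_width: 0.169
```

{"fn": "send_rows", "kwargs": {"series": "0 0 0 0 0 0;0 0 0 0 0 0;0 0 0 0 0 0;0 0 0 0 0 0;0 0 5 0 0 0;0 0 10 0 0 0;-3 0 15 0 0 0;-6 0 18 0 0 0", "jaw": -1}}

```text
clock: 32.12
tcp_pos: [0.624, 0.0005, 0.3792]
eef_rot: [[-0.976, 0.218, -0.003], [0.218, 0.976, -0.0], [0.002, -0.001, -1.0]]
force: [0.9, 0.1, 0.1]
grip_width: 0.974
```

```bash
python3 st.py; python3 - <<'E'
from plan import *
q=qnow()
print(q)
m=np.array([-.67,.09,1.39,.9,2.0,-.6]); 
a=solve([.52,.1,.34],60,-14,1)
b=solve([.589,.026,.25],-20,-14,1); print(a,b)
emit([q,a,b],hold=3)
E
```

```text
32.12 q [-1.770e-01  3.550e-01  1.022e+00 -1.000e-03  1.768e+00 -1.528e+00] p [6.240e-01 5.000e-04 3.792e-01] 
z [-0.003 -0.    -1.   ] x [-0.976  0.218  0.002] yyaw 77.4 F [0.9 0.1 0.1] g 0.974
[-0.177  0.355  1.022 -0.001  1.768 -1.528]
[-0.781  0.189  2.089  1.219  1.602 -0.745] [ 0.11   0.261  2.389  3.724  0.897 -1.842]
rows 32 zmin 0.245
-2.1 1.1 -2.7 0.11 0.04 -0.1;-4.1 2.4 -4.9 0.22 0.09 -0.21;-5.8 3.8 -6.5 0.32 0.13 -0.31;-7.4 5.2 -7.6 0.42 0.17 -0.42;-8.6 6.7 -8.3 0.52 0.21 -0.53;-9.6 8 -8.7 0.62 0.26 -0.65;-10.4 9.3 -8.7 0.71 0.3 -0.76;-10.8 10.4 -8.5 0.81 0.34 -0.88
-0.2 0.9 0.4 0.1 0.05 -0.11;-0.2 1.5 1 0.19 0.09 -0.23;0 1.9 1.7 0.29 0.14 -0.34;0.4 1.9 2.5 0.39 0.19 -0.45;0.8 1.7 3.3 0.48 0.23 -0.56;1.3 1.1 4.1 0.58 0.28 -0.67;4.3 2.3 6.3 0.65 0.19 -0.69;7.2 3.2 8.6 0.73 0.09 -0.72
2.8 0.5 2.4 0.04 -0.09 -0.08;5.4 0.5 4.6 0.07 -0.16 -0.18;7.5 -0.1 6.3 0.11 -0.22 -0.29;9.3 -1.1 7.3 0.14 -0.25 -0.41;10.6 -2.6 7.5 0.16 -0.27 -0.53;11.3 -4.3 6.8 0.17 -0.26 -0.66;11.4 -6.1 5.1 0.18 -0.22 -0.78;10.8 -7.8 2.6 0.17 -0.17 -0.9
-1.2 -1.5 -3.2 0.03 0.07 -0.1;-2.8 -2.5 -6.5 0.05 0.15 -0.18;-4.6 -3.2 -9.8 0.07 0.22 -0.24;-6.7 -3.6 -13 0.09 0.29 -0.3;-9 -3.9 -16.1 0.11 0.37 -0.35;-9 -3.9 -16.1 0.11 0.37 -0.35;-9 -3.9 -16.1 0.11 0.37 -0.35;-9 -3.9 -16.1 0.11 0.37 -0.35
```

{"fn": "send_rows", "kwargs": {"series": "-2.1 1.1 -2.7 0.11 0.04 -0.1;-4.1 2.4 -4.9 0.22 0.09 -0.21;-5.8 3.8 -6.5 0.32 0.13 -0.31;-7.4 5.2 -7.6 0.42 0.17 -0.42;-8.6 6.7 -8.3 0.52 0.21 -0.53;-9.6 8 -8.7 0.62 0.26 -0.65;-10.4 9.3 -8.7 0.71 0.3 -0.76;-10.8 10.4 -8.5 0.81 0.34 -0.88"}}

```text
clock: 33.12
tcp_pos: [0.516, 0.1047, 0.2943]
eef_rot: [[-0.419, 0.906, 0.054], [0.615, 0.24, 0.751], [0.668, 0.348, -0.658]]
force: [-0.0, 0.1, -0.5]
grip_width: 1.003
```

{"fn": "send_rows", "kwargs": {"series": "-0.2 0.9 0.4 0.1 0.05 -0.11;-0.2 1.5 1 0.19 0.09 -0.23;0 1.9 1.7 0.29 0.14 -0.34;0.4 1.9 2.5 0.39 0.19 -0.45;0.8 1.7 3.3 0.48 0.23 -0.56;1.3 1.1 4.1 0.58 0.28 -0.67;4.3 2.3 6.3 0.65 0.19 -0.69;7.2 3.2 8.6 0.73 0.09 -0.72"}}

```text
clock: 34.12
tcp_pos: [0.5891, 0.136, 0.3813]
eef_rot: [[-0.044, 0.778, 0.626], [0.133, -0.617, 0.776], [0.99, 0.117, -0.076]]
force: [0.3, -0.2, 1.1]
grip_width: 1.002
```

{"fn": "send_rows", "kwargs": {"series": "2.8 0.5 2.4 0.04 -0.09 -0.08;5.4 0.5 4.6 0.07 -0.16 -0.18;7.5 -0.1 6.3 0.11 -0.22 -0.29;9.3 -1.1 7.3 0.14 -0.25 -0.41;10.6 -2.6 7.5 0.16 -0.27 -0.53;11.3 -4.3 6.8 0.17 -0.26 -0.66;11.4 -6.1 5.1 0.18 -0.22 -0.78;10.8 -7.8 2.6 0.17 -0.17 -0.9"}}

```text
clock: 35.12
tcp_pos: [0.6971, 0.0574, 0.4071]
eef_rot: [[-0.14, -0.024, 0.99], [0.041, -0.999, -0.018], [0.989, 0.038, 0.141]]
force: [1.0, -0.3, 0.3]
grip_width: 0.999
```

```bash
python3 st.py; python3 - <<'E'
from plan import *
q=qnow()
b=solve([.589,.023,.25],-20,-14,1,q); print(b)
emit([q,b],hold=3)
E
```

```text
35.12 q [-0.142  0.245  2.293  3.005  1.114 -1.531] p [0.6971 0.0574 0.4071] 
z [ 0.99  -0.018  0.141] x [-0.14   0.041  0.989] yyaw -91.4 F [ 1.  -0.3  0.3] g 0.999
[ 0.099  0.259  2.392  3.711  0.896 -1.835]
rows 8 zmin 0.245
-1.2 -1.5 -3.3 0.03 0.07 -0.09;-2.8 -2.5 -6.6 0.05 0.15 -0.17;-4.7 -3.3 -9.9 0.07 0.22 -0.23;-6.8 -3.8 -13.1 0.09 0.3 -0.28;-9.1 -4.1 -16.2 0.11 0.37 -0.33;-9.1 -4.1 -16.2 0.11 0.37 -0.33;-9.1 -4.1 -16.2 0.11 0.37 -0.33;-9.1 -4.1 -16.2 0.11 0.37 -0.33
```

{"fn": "send_rows", "kwargs": {"series": "-1.2 -1.5 -3.3 0.03 0.07 -0.09;-2.8 -2.5 -6.6 0.05 0.15 -0.17;-4.7 -3.3 -9.9 0.07 0.22 -0.23;-6.8 -3.8 -13.1 0.09 0.3 -0.28;-9.1 -4.1 -16.2 0.11 0.37 -0.33;-9.1 -4.1 -16.2 0.11 0.37 -0.33;-9.1 -4.1 -16.2 0.11 0.37 -0.33;-9.1 -4.1 -16.2 0.11 0.37 -0.33"}}

```text
clock: 36.12
tcp_pos: [0.607, 0.0161, 0.2462]
eef_rot: [[0.221, -0.344, 0.913], [-0.083, -0.939, -0.334], [0.972, -0.002, -0.236]]
force: [-0.1, 1.1, 0.1]
grip_width: 1.001
```

```bash
python3 st.py; python3 - <<'E'
from plan import *
from h import *
_,t=cap('top','t6.png'); h=cv2.cvtColor(t,cv2.COLOR_BGR2HSV)
m=cv2.inRange(h,(18,140,110),(32,255,255)); m[:150]=0;m[240:]=0;m[:,:235]=0;m[:,310:]=0
k,l,st,ce=cv2.connectedComponentsWithStats(m)
for i in range(1,k):
    if st[i,4]>5: print(st[i],ce[i],ray('top',*ce[i],.149))
q=qnow(); p,R=fk(q); print('grasp',p-.019*R[:,2])
cv2.imwrite('pics/t6c.png',np.clip(cv2.resize(t[140:230,220:340],(800,600),interpolation=3)*1.5,0,255).astype('uint8'))
E
```

```text
36.12 q [ 0.1    0.264  2.393  3.709  0.906 -1.829] p [0.607  0.0161 0.2462] 
z [ 0.913 -0.334 -0.236] x [ 0.221 -0.083  0.972] yyaw -110.1 F [-0.1  1.1  0.1] g 1.001
grasp [0.589 0.022 0.251]
```

View pics/t6c.png

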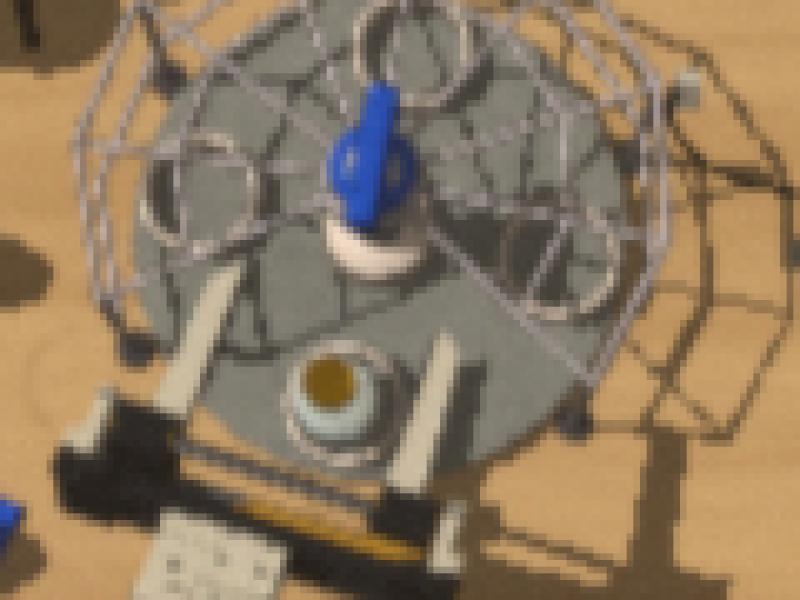

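```bash
python3 -c "
from h import *
print(ray('top',269.65,197.6,.151))"
```

```text
[0.58378751 0.02313784 0.151     ]
```

{"fn": "send_rows", "kwargs": {"series": "-0.4 0.1 -3 0 0 0;-0.4 0.1 -6 0 0 0;-0.4 0.1 -9 0 0 0;-0.4 0.1 -12 0 0 0;-0.4 0.1 -14.5 0 0 0;-0.4 0.1 -15.7 0 0 0;-0.4 0.1 -15.7 0 0 0;-0.4 0.1 -15.7 0 0 0"}}

```text
clock: 37.17
tcp_pos: [0.6032, 0.0169, 0.0896]
eef_rot: [[0.22, -0.344, 0.913], [-0.083, -0.939, -0.334], [0.972, -0.003, -0.235]]
force: [-0.2, 0.2, 0.1]
grip_width: 0.997
```

{"fn": "send_rows", "kwargs": {"series": "0 0 0 0 0 0;0 0 0 0 0 0;0 0 0 0 0 0;0 0 0 0 0 0;0 0 0 0 0 0;0 0 0 0 0 0", "jaw": 1, "force": 30}}

```text
clock: 37.92
tcp_pos: [0.6033, 0.0169, 0.0897]
eef_rot: [[0.22, -0.344, 0.913], [-0.083, -0.939, -0.334], [0.972, -0.003, -0.235]]
force: [-0.5, -0.3, 0.6]
grip_width: 0.47
```

```bash
python3 st.py
```

```text
37.92 q [ 0.104  0.8    2.44   3.588  1.423 -1.524] p [0.6033 0.0169 0.0897] 
z [ 0.913 -0.334 -0.235] x [ 0.22  -0.083  0.972] yyaw -110.1 F [-0.5 -0.3  0.6] g 0.47
```

{"fn": "send_rows", "kwargs": {"series": "0 0 1.5 0 0 0;0 0 4 0 0 0;0 0 7 0 0 0;0 0 10 0 0 0;0 0 13 0 0 0;0 0 16 0 0 0;0 0 16 0 0 0"}}

```text
clock: 38.8
tcp_pos: [0.6032, 0.0171, 0.2518]
eef_rot: [[0.217, -0.344, 0.914], [-0.084, -0.939, -0.334], [0.973, -0.005, -0.232]]
force: [0.1, -1.0, -2.8]
grip_width: 0.471
```

```bash
python3 st.py; python3 - <<'E'
from plan import *
q=qnow()
a=solve([.61,.09,.37],-15,-10,1,q)
b=solve([.61,.09,.42],-15,13.6,-1)
print(a,b)
emit([q,a,b])
E
```

```text
38.8 q [ 0.104  0.246  2.397  3.718  0.9   -1.837] p [0.6032 0.0171 0.2518] 
z [ 0.914 -0.334 -0.232] x [ 0.217 -0.084  0.973] yyaw -110.1 F [ 0.1 -1.  -2.8] g 0.471
[ 0.228  0.057  2.229  3.955  0.692 -2.161] [0.222 0.283 2.321 3.626 1.33  1.323]
rows 26 zmin 0.291
1.2 2 3.9 -0.02 -0.02 0.02;2 4.3 7.7 -0.02 -0.04 0.05;2.5 6.8 11.5 -0.02 -0.06 0.09;2.6 6.4 11.7 0.11 -0.12 0.05;2.7 6.1 11.9 0.24 -0.18 0.01;2.8 5.8 12.1 0.38 -0.24 -0.02;2.8 5.6 12.3 0.51 -0.31 -0.04;2.9 5.4 12.6 0.65 -0.37 -0.07
0.1 -0.2 0.3 0.14 -0.06 -0.02;0.1 -0.3 0.5 0.27 -0.13 -0.03;0.1 -0.4 0.8 0.41 -0.19 -0.03;0.1 -0.4 1.1 0.55 -0.25 -0.04;0.2 -0.5 1.4 0.69 -0.32 -0.03;0.2 -0.4 1.7 0.83 -0.38 -0.03;0.2 -0.4 2 0.97 -0.44 -0.02;0.1 -0.3 2.3 1.11 -0.49 -0.01
-0 0.1 0.3 0.14 -0.06 0.02;-0.1 0.3 0.6 0.27 -0.13 0.04;-0.1 0.4 0.9 0.41 -0.19 0.06;-0.2 0.7 1.2 0.55 -0.25 0.09;-0.3 0.9 1.5 0.68 -0.31 0.12;-0.3 1.2 1.8 0.82 -0.36 0.15;-0.4 1.4 2.1 0.96 -0.42 0.19;-0.6 1.8 2.4 1.09 -0.47 0.23
0 0 0 0 0 0;0 0 0 0 0 0
```

{"fn": "send_rows", "kwargs": {"series": "1.2 2 3.9 -0.02 -0.02 0.02;2 4.3 7.7 -0.02 -0.04 0.05;2.5 6.8 11.5 -0.02 -0.06 0.09;2.6 6.4 11.7 0.11 -0.12 0.05;2.7 6.1 11.9 0.24 -0.18 0.01;2.8 5.8 12.1 0.38 -0.24 -0.02;2.8 5.6 12.3 0.51 -0.31 -0.04;2.9 5.4 12.6 0.65 -0.37 -0.07"}}

```text
clock: 39.8
tcp_pos: [0.6316, 0.0707, 0.3732]
eef_rot: [[-0.139, -0.275, 0.951], [-0.671, -0.68, -0.295], [0.728, -0.679, -0.09]]
force: [0.2, -0.6, -3.2]
grip_width: 0.476
```

{"fn": "send_rows", "kwargs": {"series": "0.1 -0.2 0.3 0.14 -0.06 -0.02;0.1 -0.3 0.5 0.27 -0.13 -0.03;0.1 -0.4 0.8 0.41 -0.19 -0.03;0.1 -0.4 1.1 0.55 -0.25 -0.04;0.2 -0.5 1.4 0.69 -0.32 -0.03;0.2 -0.4 1.7 0.83 -0.38 -0.03;0.2 -0.4 2 0.97 -0.44 -0.02;0.1 -0.3 2.3 1.11 -0.49 -0.01"}}

```text
clock: 40.8
tcp_pos: [0.6324, 0.0675, 0.3921]
eef_rot: [[-0.249, 0.168, 0.954], [-0.893, 0.343, -0.293], [-0.376, -0.924, 0.065]]
force: [0.3, -0.6, -2.9]
grip_width: 0.47
```

{"fn": "send_rows", "kwargs": {"series": "-0 0.1 0.3 0.14 -0.06 0.02;-0.1 0.3 0.6 0.27 -0.13 0.04;-0.1 0.4 0.9 0.41 -0.19 0.06;-0.2 0.7 1.2 0.55 -0.25 0.09;-0.3 0.9 1.5 0.68 -0.31 0.12;-0.3 1.2 1.8 0.82 -0.36 0.15;-0.4 1.4 2.1 0.96 -0.42 0.19;-0.6 1.8 2.4 1.09 -0.47 0.23"}}

```text
clock: 41.8
tcp_pos: [0.6265, 0.0857, 0.4126]
eef_rot: [[0.234, 0.241, 0.942], [-0.051, 0.97, -0.236], [-0.971, 0.007, 0.239]]
force: [0.7, 0.1, -2.9]
grip_width: 0.468
```

{"fn": "send_rows", "kwargs": {"series": "0 0 0 0 0 0;0 0 0 0 0 0;0 0 0 0 0 0;0 0 0 0 0 0;0 0 0 0 0 0;0 0 0 0 0 0;0 0 0 0 0 0;0 0 0 0 0 0"}}

```text
clock: 42.8
tcp_pos: [0.6265, 0.0856, 0.4127]
eef_rot: [[0.234, 0.241, 0.942], [-0.051, 0.97, -0.236], [-0.971, 0.007, 0.24]]
force: [-0.3, 0.6, -3.1]
grip_width: 0.475
```

{"fn": "send_rows", "kwargs": {"series": "0 0 0 0 0 0;0 0 0 0 0 0;0 0 0 0 0 0;0 0 0 0 0 0;0 0 0 0 0 0;0 0 0 0 0 0;0 0 0 0 0 0;0 0 0 0 0 0"}}

```text
clock: 43.8
tcp_pos: [0.6264, 0.0856, 0.4127]
eef_rot: [[0.234, 0.241, 0.942], [-0.051, 0.97, -0.236], [-0.971, 0.007, 0.24]]
force: [-0.3, -0.9, -1.9]
grip_width: 0.471
```

```bash
python3 st.py; python3 rack.py 4
```

```text
43.8 q [0.207 0.315 2.343 3.589 1.375 1.369] p [0.6264 0.0856 0.4127] 
z [ 0.942 -0.236  0.24 ] x [ 0.234 -0.051 -0.971] yyaw 76.0 F [-0.3 -0.9 -1.9] g 0.471
[ 171  210   52   72 1370]
px [196. 244.] [25. 72.] 24.4
[[0.343, 0.396], [0.581, 0.286], [0.54, 0.202], [0.304, 0.313]] [0.4419 0.299 ]
axis -24.8
```

View pics/rk4.png

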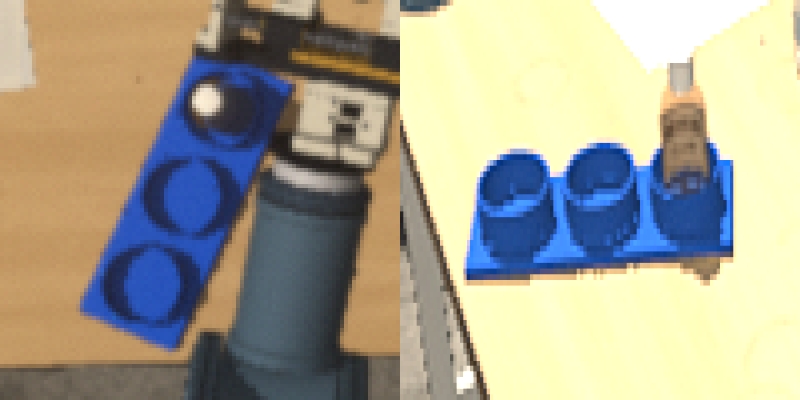

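```bash
python3 - <<'E'
from plan import *
q=qnow()
for c in((.362,.334),(.440,.298)):
  for yaw in(65,75,85):
    try: print(c,yaw,solve([*c,.082],yaw,-13.6,1),solve([*c,.2],yaw,-13.6,1))
    except Exception as e: print(c,yaw,'none')
m=solve([.50,.18,.36],55,-13.6,1)
t=solve([.440,.298,.19],65,-13.6,1); print(m,t)
emit([q,m,t])
E
```

```text
(0.362, 0.334) 65 none
(0.362, 0.334) 75 [-0.388  0.878  2.504  1.505  1.31  -1.818] [-0.388  0.416  2.503  1.395  1.367 -1.346]
(0.362, 0.334) 85 [-0.348  0.818  2.362  1.319  1.324 -1.609] [-0.348  0.446  2.361  1.248  1.431 -1.245]
(0.44, 0.298) 65 [-0.41   0.847  2.448  1.634  1.34  -1.729] [-0.41   0.426  2.447  1.532  1.335 -1.294]
(0.44, 0.298) 75 [-0.4    0.808  2.311  1.428  1.337 -1.548] [-0.4    0.46   2.31   1.356  1.399 -1.197]
(0.44, 0.298) 85 [-0.366  0.801  2.169  1.256  1.384 -1.403] [-0.366  0.506  2.168  1.217  1.481 -1.121]
[-0.659  0.014  2.235  1.355  1.459 -0.673] [-0.41   0.461  2.452  1.541  1.334 -1.335]
rows 27 zmin 0.186
0.9 1.2 2.2 -0.16 -0.01 0.03;1.6 2.4 4.2 -0.31 -0.03 0.05;2 3.7 6 -0.47 -0.06 0.07;2.1 4.9 7.5 -0.63 -0.08 0.08;2.1 6.1 8.8 -0.78 -0.11 0.09;2 7.3 9.7 -0.94 -0.14 0.09;1.7 8.5 10.4 -1.09 -0.18 0.09;1.2 9.6 10.7 -1.25 -0.22 0.08
-0.5 1 0.1 -0.15 -0.05 0.01;-1.2 2 -0.2 -0.3 -0.1 0.01;-1.9 2.8 -0.7 -0.45 -0.15 0.02;-2.7 3.5 -1.5 -0.6 -0.21 0.03;-3.7 4 -2.6 -0.75 -0.26 0.04;-4.6 4.3 -3.9 -0.9 -0.32 0.05;-5.7 4.5 -5.5 -1.04 -0.39 0.07;-6.9 4.4 -7.3 -1.19 -0.45 0.09
-1.3 -0.3 -2 -0.15 -0.06 0.03;-2.7 -0.9 -4.3 -0.29 -0.11 0.07;-4.2 -1.8 -6.6 -0.43 -0.17 0.11;-5.9 -3 -9.1 -0.57 -0.22 0.17;-6.3 -0.6 -12.8 -0.56 -0.24 0.2;-7.1 1.8 -16.3 -0.55 -0.26 0.23;-8.4 4.3 -19.8 -0.55 -0.27 0.27;-10.1 6.7 -23 -0.55 -0.27 0.3
-2.1 2.3 -3.1 -0.01 0.01 0.03;-2.1 2.3 -3.1 -0.01 0.01 0.03;-2.1 2.3 -3.1 -0.01 0.01 0.03
```

{"fn": "send_rows", "kwargs": {"series": "0.9 1.2 2.2 -0.16 -0.01 0.03;1.6 2.4 4.2 -0.31 -0.03 0.05;2 3.7 6 -0.47 -0.06 0.07;2.1 4.9 7.5 -0.63 -0.08 0.08;2.1 6.1 8.8 -0.78 -0.11 0.09;2 7.3 9.7 -0.94 -0.14 0.09;1.7 8.5 10.4 -1.09 -0.18 0.09;1.2 9.6 10.7 -1.25 -0.22 0.08"}}

```text
clock: 44.9
tcp_pos: [0.6381, 0.1824, 0.5199]
eef_rot: [[0.43, 0.294, 0.854], [-0.879, 0.351, 0.322], [-0.206, -0.889, 0.409]]
force: [0.2, -0.4, -2.8]
grip_width: 0.474
```

{"fn": "send_rows", "kwargs": {"series": "-0.5 1 0.1 -0.15 -0.05 0.01;-1.2 2 -0.2 -0.3 -0.1 0.01;-1.9 2.8 -0.7 -0.45 -0.15 0.02;-2.7 3.5 -1.5 -0.6 -0.21 0.03;-3.7 4 -2.6 -0.75 -0.26 0.04;-4.6 4.3 -3.9 -0.9 -0.32 0.05;-5.7 4.5 -5.5 -1.04 -0.39 0.07;-6.9 4.4 -7.3 -1.19 -0.45 0.09"}}

```text
clock: 45.9
tcp_pos: [0.5683, 0.2267, 0.4459]
eef_rot: [[0.323, 0.669, 0.67], [-0.378, -0.557, 0.739], [0.868, -0.492, 0.073]]
force: [-0.2, 0.4, -3.1]
grip_width: 0.472
```

{"fn": "send_rows", "kwargs": {"series": "-1.3 -0.3 -2 -0.15 -0.06 0.03;-2.7 -0.9 -4.3 -0.29 -0.11 0.07;-4.2 -1.8 -6.6 -0.43 -0.17 0.11;-5.9 -3 -9.1 -0.57 -0.22 0.17;-6.3 -0.6 -12.8 -0.56 -0.24 0.2;-7.1 1.8 -16.3 -0.55 -0.26 0.23;-8.4 4.3 -19.8 -0.55 -0.27 0.27;-10.1 6.7 -23 -0.55 -0.27 0.3"}}

```text
clock: 46.9
tcp_pos: [0.4673, 0.2941, 0.2149]
eef_rot: [[0.088, 0.894, 0.44], [0.215, -0.448, 0.868], [0.973, 0.018, -0.232]]
force: [-0.3, -0.1, -3.4]
grip_width: 0.474
```

```bash
python3 st.py; python3 - <<'E'
from plan import *
q=qnow()
t=solve([.440,.298,.17],68,-13.6,1,q); print(t)
emit([q,t],hold=3)
E
```

```text
46.9 q [-0.449  0.37   2.413  1.507  1.345 -1.222] p [0.4673 0.2941 0.2149] 
z [ 0.44   0.868 -0.232] x [0.088 0.215 0.973] yyaw -26.6 F [-0.3 -0.1 -3.4] g 0.474
[-0.41   0.535  2.417  1.499  1.343 -1.377]
rows 5 zmin 0.166
-0.9 1 -2.5 0 0.01 0.04;-2 2.1 -4.9 0 0.02 0.08;-2 2.1 -4.9 0 0.02 0.08;-2 2.1 -4.9 0 0.02 0.08;-2 2.1 -4.9 0 0.02 0.08
```

{"fn": "send_rows", "kwargs": {"series": "-0.9 1 -1.5 0 0.01 0.04;-2 2.1 -2.5 0 0.01 0.08;-2 2.1 -4.9 0 0.01 0.08;-2 2.1 -4.9 0 0.01 0.08;-2 2.1 -4.9 0 0.01 0.08"}}

```text
clock: 47.52
tcp_pos: [0.4476, 0.315, 0.1666]
eef_rot: [[0.08, 0.927, 0.367], [0.221, -0.375, 0.9], [0.972, 0.009, -0.235]]
force: [0.6, -0.2, -2.4]
grip_width: 0.473
```

```bash
python3 st.py; python3 - <<'E'
from plan import *
from h import cap,proj
import cv2
q=qnow(); p,R=fk(q); g=p-.019*R[:,2]; print('grasp',g)
o,im=cap('top','t7.png')
a=im[195:295,150:250]; cv2.imwrite('pics/t7c.png',np.clip(cv2.resize(a,(600,600),interpolation=3)*1.5,0,255).astype('uint8'))
print((proj('top',[g[0],g[1],g[2]+.057])-[150,195])*6)
E
```

```text
47.52 q [-0.41   0.532  2.418  1.502  1.343 -1.383] p [0.4476 0.315  0.1666] 
z [ 0.367  0.9   -0.235] x [0.08  0.221 0.972] yyaw -22.0 F [ 0.6 -0.2 -2.4] g 0.473
grasp [0.441 0.298 0.171]
[190.218 284.039]
```

View pics/t7c.png

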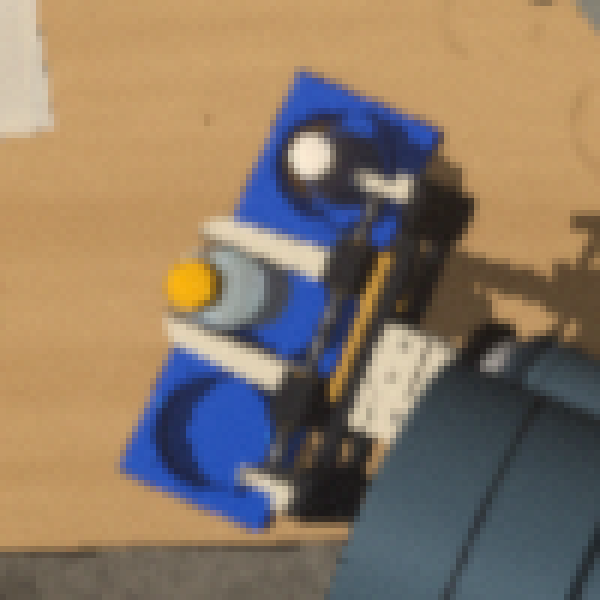

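{"fn": "send_rows", "kwargs": {"series": "0 0 -2 0 0 0;0 0 -4 0 0 0;0 0 -6 0 0 0;0 0 -7.5 0 0 0;0 0 -8.4 0 0 0;0 0 -8.8 0 0 0;0 0 -8.8 0 0 0;0 0 -8.9 0 0 0"}}

```text
clock: 48.58
tcp_pos: [0.4477, 0.3149, 0.0782]
eef_rot: [[0.078, 0.927, 0.367], [0.222, -0.375, 0.9], [0.972, 0.011, -0.235]]
force: [-0.3, -0.8, -2.0]
grip_width: 0.473
```

```bash
python3 st.py
```

```text
48.58 q [-0.41   0.83   2.409  1.572  1.333 -1.682] p [0.4477 0.3149 0.0782] 
z [ 0.367  0.9   -0.235] x [0.078 0.222 0.972] yyaw -22.1 F [-0.3 -0.8 -2. ] g 0.473
```

{"fn": "send_rows", "kwargs": {"series": "0 0 -0.2 0 0 0;0 0 -0.2 0 0 0;0 0 -0.2 0 0 0"}}

```text
clock: 48.95
tcp_pos: [0.4478, 0.3152, 0.0781]
eef_rot: [[0.076, 0.927, 0.368], [0.218, -0.376, 0.901], [0.973, 0.012, -0.231]]
force: [-0.6, -2.0, 6.6]
grip_width: 0.471
```

{"fn": "send_rows", "kwargs": {"series": "0 0 0 0 0 0;0 0 0 0 0 0;0 0 0 0 0 0;0 0 0 0 0 0;0 0 0 0 0 0", "jaw": -0.3}}

```text
clock: 49.58
tcp_pos: [0.4477, 0.3152, 0.0781]
eef_rot: [[0.076, 0.927, 0.368], [0.218, -0.376, 0.901], [0.973, 0.012, -0.231]]
force: [-0.2, -0.7, -0.6]
grip_width: 0.65
```

{"fn": "send_rows", "kwargs": {"series": "0 0 2 0 0 0;0 0 5 0 0 0;0 0 8 0 0 0;0 0 11 0 0 0;0 0 14 0 0 0;0 0 17 0 0 0;0 0 20 0 0 0;0 0 20 0 0 0"}}

```text
clock: 50.58
tcp_pos: [0.4477, 0.3153, 0.2794]
eef_rot: [[0.072, 0.927, 0.369], [0.22, -0.375, 0.9], [0.973, 0.017, -0.231]]
force: [-0.5, 0.3, -0.0]
grip_width: 0.651
```

{"fn": "send_rows", "kwargs": {"series": "4 -5 3 0 0 0;8 -10 6 0 0 0;10 -14 6 0 0 0;10 -18 6 0 0 0;10 -22 6 0 0 0;10 -24 6 0 0 0;10 -24 6 0 0 0;10 -24 6 0 0 0"}}

```text
clock: 51.58
tcp_pos: [0.5472, 0.0766, 0.3391]
eef_rot: [[0.072, 0.927, 0.368], [0.219, -0.374, 0.901], [0.973, 0.015, -0.23]]
force: [-0.1, 0.6, -0.1]
grip_width: 0.649
```

```bash
python3 st.py; python3 rack.py 9; python3 - <<'E'
import cv2,numpy as np
t=cv2.imread('pics/rt9.png'); s=cv2.imread('pics/rs9.png')
cv2.imwrite('pics/m9.png',np.clip(np.hstack([cv2.resize(t[180:300,150:270],(400,400)),cv2.resize(s[120:300,130:310],(400,400))])*1.3,0,255).astype('uint8'))
E
```

```text
51.58 q [-0.783  0.321  1.899  1.143  1.731 -0.746] p [0.5472 0.0766 0.3391] 
z [ 0.368  0.901 -0.23 ] x [0.072 0.219 0.973] yyaw -22.0 F [-0.1  0.6 -0.1] g 0.649
[171 243  36  40 630]
px [188. 262.] [25. 33.] 24.2
[[0.34, 0.394], [0.449, 0.344], [0.41, 0.262], [0.301, 0.312]] [0.375  0.3282]
axis -24.6
```

View pics/m9.png

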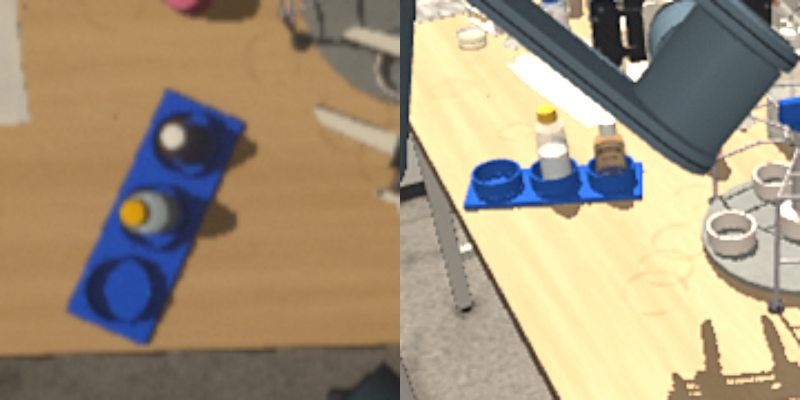

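Both bottles stand upright in the rack and the gripper is clear of everything, so I'm handing in.

```bash
python3 -c "
from station import arm
print(arm.finish_job())"
```

```text
the job is handed in; nothing more can be done
None
```

The job is handed in at about 52 s of the 210 s allowed. No small amber bottle was on the carousel: the large amber and clear bottles held two pockets, and the other two were empty. I mixed those two bottles in that order.

- **Mixing:** I turned the carousel by its knob (about 94°, then 92°) and took each bottle out at the gap. Each was held upside down for just over 2 s at about 0.42 m height. I then stood the large amber bottle in an end cup of the rack and the clear one in the middle cup.
- **Last checks:** The final top and side pictures show both bottles upright in their cups, with the gripper clear and contact force near zero. The rack had not moved in any of the four measurements before the last. I did not measure the final position of the flask, petri dish or pen, but no planned move went near them.
- **Disagreements:**
  - An error in my own orientation calculation tilted the amber bottle about 8° while it was still in the air over the rack; I corrected it before lowering.
  - The second knob grip was 1–2 mm off centre, giving about 15 N at the wrist.
  - The final rack measurement gave a different centre because the bottles hid part of the rack. Its axis and near-end corners still agreed with the earlier ones to about 3 mm.

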